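Charge the ball mill and hold its cover down

TASK

Charge the ball mill: with the scoop, without fingering the balls, tip at least three of the grinding balls from the tray into the open chamber, then set the scoop back in the tray. Then turn the quarter-turn stud at the front of the mill until its wing lines up with the slot in the cover, swing the cover shut over it, and press the cover down flush against its sprung buffers. Finish holding it pressed down like that with the fingers: I will turn the stud to lock it. Leave the glass beaker where it stands.

Things in the scene. Friction and masses are not known exactly. Their poses are not given: they have to be found in the camera images.
- mill: benchtop ball mill, fixed to the bench: a low white housing about 204 x 160 mm, top face 70 mm above the bench, with a rubber-gasketed round grinding chamber open at the top. Origin under the middle on the bench; its x axis points from the front (control dial, stud) to the hinge at the back, y to its left, z up. The housing spans x -112 to +92 mm, y -80 to +80 mm
- chamber (a point): middle of the chamber, at mill x +5 mm, y 0, 50 mm above the bench; the chamber is 76 mm across and 40 mm deep (floor 30 mm above the bench); a gasket ring 79 to 95 mm across stands 4 mm above the housing top (its top 74 mm above the bench)
- stud_top (a point): top of the quarter-turn stud, on its turning axis, at mill x -70 mm, y 0, 102.5 mm above the bench. The stud is a steel wing 34 mm long, 9 mm wide and 17 mm tall (85 to 102 mm above the bench) on an 11 mm neck; pinch it across the 9 mm and turn it about the vertical. This entry's x axis lies along the wing
- stud (a joint): angle of the stud's wing about the vertical (rad), counter-clockwise from above positive: 0 = the wing lies along the mill's x axis, the way the slot in the cover lies; pi/2 = crosswise. It starts between 0.9 and 1.5, turns freely between -0.5 and 1.6, has no detent, and stays where it is left (friction 0.06 N m)
- cover (a joint): opening angle (rad) of the mill's cover: 0 = flush on the gasket (hard stop), about 1.8 = standing open, leaning back. Friction holds it open; tipped forward past about 1.2 it sinks shut by itself (damped). It then rests about 0.02 proud on two sprung buffers under its front corners; flush takes about 6 N pressed down at the front, 10 N in the middle. A crosswise stud stops it about 0.2 open
- cover_plate: the cover: aluminium plate 178 x 140 x 8 mm, round boss 88 mm wide, 3 mm high on its outer face, 73.5 mm from the hinge. Origin on the hinge axis (mill x +78.5 mm, 74 mm above the bench, along mill y), in the plane of the underside; -x runs along the plate to the free edge (-182 mm), z is the outer face's normal. Shut, the outer face is 82 mm above the bench
- slot (a point): centre of the slot through the cover, on the outer face, 148.5 mm from the hinge: 42 mm long (along the cover's x) and 17 mm wide; it drops over the stud's wing
- cover_edge (a point): middle of the cover's free edge, half way through its thickness
- tray: steel tray, fixed, 188 x 80 mm outside, walls and floor 3 mm, 28 mm high; its far end slopes up inside at 45 degrees from x +67 mm to the rim. Origin under its middle on the bench; x along its length, towards the end where the balls lie; the scoop stands at the other end
- scoop: steel scoop with a black handle, 120 g. Origin in the middle of the underside of its pan; x points to the open front lip, z up. Pan 58 x 54 mm, floor 2 mm thick, back wall 30 mm high at x -28 mm, side walls 24 mm high, dropping to 12 mm and ending 11 mm behind the lip. It stands flat in the tray, pan towards the balls, handle sticking out above the near end wall
- scoop_lip (a point): middle of the scoop's front lip, under its edge: x +29 mm
- scoop_grip (a point): where to take the handle: x -85 mm, z +57 mm in the scoop's frame. The handle is a bar 16 mm wide, 20 mm tall, x -130 to -50 mm, parallel to the pan's floor
- ball_0: white grinding ball, origin at its centre, 16 mm across, 13 g; six alike lie loose in the tray
- ball_1: another of the balls, origin at its centre
- ball_2: another of the balls, origin at its centre
- ball_3: another of the balls, origin at its centre
- ball_4: another of the balls, origin at its centre
- ball_5: another of the balls, origin at its centre
- beaker: glass beaker, 69 mm across, 79 mm tall, bystander; origin under its middle

How it is judged:
On the way, in this order (a step that is already met when the one before it is completed fails the run):
1. at least three balls lie in the chamber ((distance between each of ball_0, ball_1, ball_2 and chamber below 0.037 m or distance between each of ball_3, ball_4, ball_5 and chamber below 0.037 m or ((distance between each of ball_0, ball_1 and chamber below 0.037 m or distance between each of ball_0, ball_2 and chamber below 0.037 m or distance between each of ball_1, ball_2 and chamber below 0.037 m) and distance between any of ball_3, ball_4, ball_5 and chamber below 0.037 m) or (distance between any of ball_0, ball_1, ball_2 and chamber below 0.037 m and (distance between each of ball_3, ball_4 and chamber below 0.037 m or distance between each of ball_3, ball_5 and chamber below 0.037 m or distance between each of ball_4, ball_5 and chamber below 0.037 m)))), for 0.2 s.
2. the stud's wing is lined up with the slot, with the cover still open (value of joint stud between -0.2 and 0.2 rad and value of joint cover above 0.25 rad), for 0.1 s.
At the end, for the whole second after the job is handed in: Three or more balls in the chamber; stud within 0.25 rad of the slot; cover down over it, within 0.008 rad (1 mm at the front) of flush, fingers pressing on it with over 3 N; scoop pan at rest in or on the tray, its origin within 100 mm along and 60 mm across of the tray's ((distance between each of ball_0, ball_1, ball_2 and chamber below 0.037 m or distance between each of ball_3, ball_4, ball_5 and chamber below 0.037 m or ((distance between each of ball_0, ball_1 and chamber below 0.037 m or distance between each of ball_0, ball_2 and chamber below 0.037 m or distance between each of ball_1, ball_2 and chamber below 0.037 m) and distance between any of ball_3, ball_4, ball_5 and chamber below 0.037 m) or (distance between any of ball_0, ball_1, ball_2 and chamber below 0.037 m and (distance between each of ball_3, ball_4 and chamber below 0.037 m or distance between each of ball_3, ball_5 and chamber below 0.037 m or distance between each of ball_4, ball_5 and chamber below 0.037 m))) and value of joint stud between -0.25 and 0.25 rad and value of joint cover below 0.008 rad and contact force between the fingers and cover_plate above 3 N and z of scoop in the frame of tray below 0.06 m and x of scoop in the frame of tray between -0.1 and 0.1 m and y of scoop in the frame of tray between -0.06 and 0.06 m and linear speed of scoop below 0.03 m/s); the arm keeps its last pose, push and grip.
It fails at once if a ball is touched with the fingers (contact force between the fingers and ball_0 above 0.5 N or contact force between the fingers and ball_1 above 0.5 N or contact force between the fingers and ball_2 above 0.5 N or contact force between the fingers and ball_3 above 0.5 N or contact force between the fingers and ball_4 above 0.5 N or contact force between the fingers and ball_5 above 0.5 N).
It fails at once if the beaker is shoved (distance of beaker from where it was at the start of the episode above 0.03 m).
It also fails if it takes over 72 s, if anything falls off the work surface, if the arm or the gripper's body presses on something with over 40 N, if the wrist force passes 120 N, or if a joint passes its speed limit or range.

ROBOT

A 7-joint arm with a two-finger parallel gripper is mounted at the origin on a cart in front of the work surface, level with it; the furniture and walls round the work are solid. World frame = base frame: x ahead of the robot, y to its left, z up, the work surface at z = 0. Lengths are in m, angles in rad, forces in N, time in s.
With the tool pointing down it reaches from about 0.4 to 0.85 m from the base axis. Payload 4.5 kg.
Tool frame: the origin (TCP) lies midway between the tips of the shut fingers; the grasp point (between the pads) lies 19 mm behind it; z points along the fingers, y is the line along which they close (so a half turn about z gives the same grasp; the last joint's range is limited). The gripper opens to 85 mm and grips with 20 to 120 N. Pads are 22 mm wide; open, the fingers measure 114 mm over their backs; the gripper's body (76 mm by 85 mm) begins 54 mm behind the grasp point. The pads swing forward as they close: fully open they stand 13 mm farther back than shut.
Start: joints at [1.276, 0.689, -0.195, 1.565, 0.157, 0.902, -0.215], TCP at [0.202, -0.592, 0.211] pointing down, gripper open.
Joint ranges: [-3.01, 3.01], [-0.46, 2.08], [-1.47, 1.51], [0.13, 2.56], [-1, 4.14], [0.04, 2.09], [-2.66, 2.66]. Speed limits (rad/s): [2.57, 2.57, 3.14, 3.14, 3.14, 3.14, 3.14].

INTERFACE

Orientations are given as a rotation vector (axis times angle).
In Python, from cell import robot gives the robot as it stands.
- The arm moves only by the tool send_rows, never from a script. Its argument "rows" is one flat list of numbers, 5 for each row, row after row: the closure, from 0 (fully open) to 1 (shut), then the shift along the tool's x, y, z in units of 50 mm (1.0 is 50 mm), then the turn about the tool's z in units of 8 degrees (1.0 is 8 degrees). A call has 1 to 5 rows; each row shifts and turns the commanded pose from where the row before left it, along the tool's axes as they then stand; what a row does not reach is not made up. A row lasts 1/8 s, in which the tool goes at most 62.5 mm and 10.7 degrees, less where a joint would pass 70% of its speed; a pose out of reach is approached as far as the arm can. A call is refused whole if a number of a shift passes 1 or a number of a turn 1, either way. A call with a gripper value outside its range is refused whole. The fingers move at their own pace and stop on an object; "squeeze" is the grip in N (left out, the last holds). Time passes only in rows, so rows that do not move let the fingers close. It gives the time, the measured TCP pose, the force, the opening and the grip force at its end, in the units of the state.
- robot.get_state(): the state, without advancing time (a new reading comes with each control period).
- robot.get_image(name): name is "side" or "top"; returns a dict with "img" (480x640x3 uint8, blue, green, red), "z_map" (480x640 float32, m along the optical axis (not along the pixel's ray), 0 where there is no reading), "fx", "fy", "cx", "cy" (pixels), "dist_coeffs" ([k1, k2, p1, p2, k3] as OpenCV has them; the pictures are not rectified), "cam_to_world" (4x4, takes a point from camera to world coordinates). Camera axes: x right, y down, z forward; pixel columns grow to the right and rows downward; lengths in m; the calibration is good to about 2 mm. A picture is of the moment at which its call begins.
- robot.close_job(): hands the job in; it is judged then, once.
Trained networks look in the newest picture that a camera, given by its name, has taken for a name from the list of things; names that differ only in an ending like _2 or _b are one class to them, and where a whole thing is asked for, a point or a joint stands for the part that bears it (a point fixed in the world has none). Each returns a list of dicts, best first, with "conf" (0 to 1); they miss things now and then, are a little off and sometimes report something else, mostly with a low value. They report only what shows in the picture. A call takes as long as a camera call.
- robot.look_for(camera, name): "xy" ([column, row] in pixels, amid what is visible of it).
- robot.outline_of(camera, name): "mask" (480x640 bool, what is visible of it) and "xy" ([column, row] in pixels, amid what is visible of it).
- robot.mark_of(camera, name): "xy" ([column, row] in pixels: a listed point, or the origin of a listed thing).
The state is a dict: "time": time; "qpos": joint angles; "dq": joint speeds; "joint_efforts": joint torques, N m; "eef_pos": TCP position; "tcp_rot": TCP orientation; "wrist_force": force on the tool from outside, world axes, zero at the start; "ft_torque": the same for the moment, N m; "finger_gap": finger opening in m; "finger_force": force on a finger pad.
Only numpy, scipy, OpenCV 4.12 (cv2) and the standard library are available. Lean on these libraries where they do the work, as an engineer would, in place of code of your own. Each camera call takes 0.05 s, during which the arm holds its last target. There are 200 camera calls.

## Working session

There is one attempt and no reset: what is moved stays moved. The work goes in short steps, Python scripts to look and compute and a tool call to move; the robot and the scene stay as the last step left them, time stands still between calls to the robot, and variables do not carry over. Pictures are saved under pics/ and viewed, at most 10 in all, crops included, and the job is handed in when it is done.

Besides the shell and the picture viewer there is one more tool, called as name(argument=value, ...), one argument or row to a line, values as JSON. send_rows: Moves the arm, as the interface text tells. Its arguments: {"type":"object","properties":{"rows":{"type":"array","items":{"type":"number"}},"squeeze":{"type":"number"}},"required":["rows"]}

```bash
mkdir -p pics; cat > h.py <<'E'
import numpy as np, cv2
from cell import robot
from scipy.spatial.transform import Rotation as R
def ray(im,xy):
    K=np.array([[im['fx'],0,im['cx']],[0,im['fy'],im['cy']],[0,0,1]])
    p=cv2.undistortPoints(np.array([[xy]],float),K,np.array(im['dist_coeffs'],float)).ravel()
    T=np.array(im['cam_to_world']); return T[:3,3],T[:3,:3]@np.array([p[0],p[1],1.])
def at_z(im,xy,z):
    o,d=ray(im,xy); return o+d*(z-o[2])/d[2]
def at_depth(im,xy):
    c,r=int(round(xy[0])),int(round(xy[1])); w=im['z_map'][max(r-1,0):r+2,max(c-1,0):c+2]; w=w[w>0]
    o,d=ray(im,xy); return o+d*np.median(w) if w.size else o*np.nan
def tri(a,b):
    (o1,d1),(o2,d2)=a,b; d1=d1/np.linalg.norm(d1); d2=d2/np.linalg.norm(d2)
    s=np.linalg.lstsq(np.c_[d1,-d2],o2-o1,rcond=None)[0]
    p,q=o1+d1*s[0],o2+d2*s[1]; return (p+q)/2,np.linalg.norm(p-q)
def st():
    s=robot.get_state(); print('t %.2f'%s['time'],'eef',np.round(s['eef_pos'],4),'R\n',np.round(R.from_rotvec(s['tcp_rot']).as_matrix(),3),'F',np.round(s['wrist_force'],1),'gap',round(s['finger_gap'],4),'ff',np.round(s['finger_force'],1)); return s
np.set_printoptions(suppress=True)
E
python3 - <<'E'
from h import *
st()
ims={c:robot.get_image(c) for c in('side','top')}
cv2.imwrite('pics/side0.png',ims['side']['img']);cv2.imwrite('pics/top0.png',ims['top']['img'])
for c in ims: print(c,'cam',np.round(np.array(ims[c]['cam_to_world']),3).tolist())
for n in ['mill','chamber','stud_top','slot','cover_edge','cover_plate','tray','scoop','scoop_lip','scoop_grip','ball_0','beaker']:
    m={}
    for c in ims:
        l=robot.mark_of(c,n); m[c]=l
        for k in l[:7 if n=='ball_0' else 1]: print(n,c,np.round(k['xy'],1),round(k['conf'],2),'depthpt',np.round(at_depth(ims[c],k['xy']),3))
    if m['side'] and m['top']:
        p,e=tri(ray(ims['side'],m['side'][0]['xy']),ray(ims['top'],m['top'][0]['xy'])); print('   TRI',np.round(p,4),round(e,4))
E
```

```text
t 0.00 eef [ 0.2015 -0.5909  0.2097] R
 [[ 0.946  0.323 -0.001]
 [ 0.323 -0.946  0.002]
 [-0.    -0.002 -1.   ]] F [-0.1  0.8  0.6] gap 0.0852 ff 0.0
side cam [[0.374, -0.528, 0.762, -0.116], [-0.928, -0.216, 0.305, 0.017], [0.004, -0.821, -0.571, 0.581], [0.0, 0.0, 0.0, 1.0]]
top cam [[0.001, -0.997, 0.083, 0.462], [-1.0, 0.001, 0.024, 0.249], [-0.024, -0.083, -0.996, 0.956], [0.0, 0.0, 0.0, 1.0]]
mill side [396.9 322.8] 0.6 depthpt [0.448 0.127 0.071]
mill top [384.4 254.2] 0.66 depthpt [0.527 0.141 0.031]
   TRI [0.5282 0.1397 0.    ] 0.0051
chamber side [401.9 292.3] 0.76 depthpt [0.557 0.146 0.031]
stud_top side [394.4 298.4] 0.82 depthpt [0.455 0.134 0.103]
stud_top top [396.1 291.6] 0.5 depthpt [0.454 0.129 0.102]
   TRI [0.4532 0.1315 0.1049] 0.0049
slot side [427.4 149.7] 0.9 depthpt [1.085 0.227 0.001]
slot top [393.7 169.3] 0.68 depthpt [0.703 0.117 0.007]
   TRI [0.6507 0.1483 0.2112] 0.0059
cover_edge side [431.9 123.4] 0.83 depthpt [0.65  0.149 0.249]
cover_edge top [399.5 162.8] 0.67 depthpt [0.652 0.142 0.251]
   TRI [0.6505 0.1457 0.2503] 0.0078
cover_plate side [416
[... 866 characters left out ...]
5.  286.3] 0.49 depthpt [0.504 0.352 0.019]
ball_0 side [431.8 122.8] 0.48 depthpt [0.65 0.15 0.25]
ball_0 side [234.4 296.4] 0.44 depthpt [0.48  0.374 0.012]
ball_0 side [270.1 296.5] 0.42 depthpt [0.498 0.325 0.013]
ball_0 top [272.2 273.5] 0.52 depthpt [0.489 0.365 0.017]
ball_0 top [293.  268.8] 0.48 depthpt [0.499 0.324 0.004]
ball_0 top [276.5 251.8] 0.4 depthpt [0.534 0.358 0.004]
ball_0 top [264.  258.4] 0.39 depthpt [0.52  0.382 0.017]
ball_0 top [280.2 265.6] 0.36 depthpt [0.505 0.349 0.015]
   TRI [0.4952 0.3432 0.0466] 0.0381
beaker side [348.  244.1] 0.87 depthpt [0.655 0.26  0.022]
beaker top [321.9 174.8] 0.72 depthpt [0.686 0.264 0.035]
   TRI [ 0.6947  0.2685 -0.0058] 0.0072
```

View pics/side0.png

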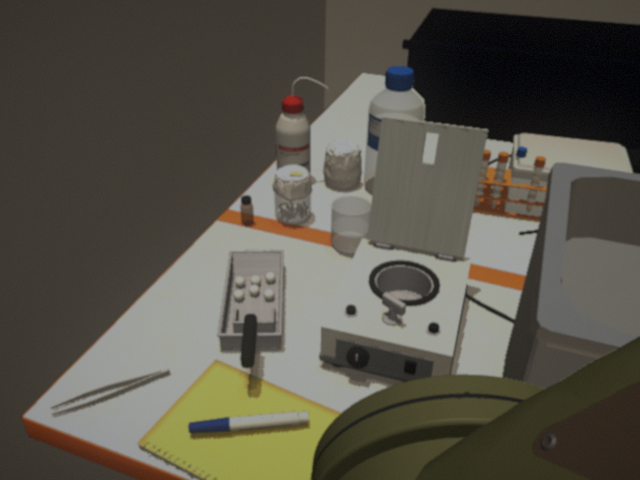

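View pics/top0.png

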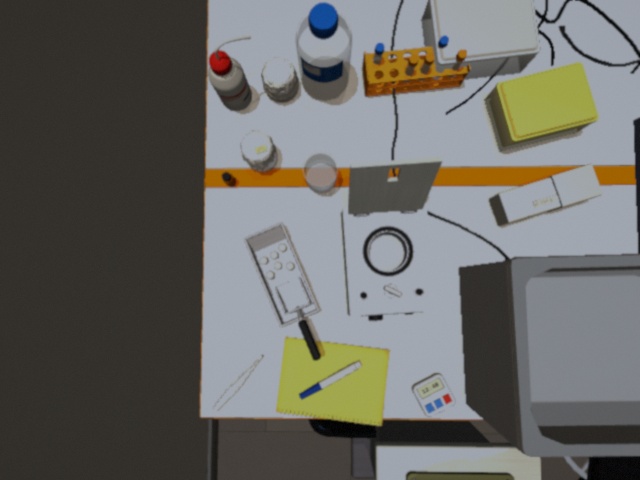

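```bash
cat >> h.py <<'E'
def cloud(im):
    K=np.array([[im['fx'],0,im['cx']],[0,im['fy'],im['cy']],[0,0,1]])
    v,u=np.mgrid[:480,:640]; p=cv2.undistortPoints(np.stack([u,v],-1).reshape(-1,1,2).astype(float),K,np.array(im['dist_coeffs'],float)).reshape(480,640,2)
    z=im['z_map'][...,None]; T=np.array(im['cam_to_world'])
    P=np.concatenate([p*z,z],-1)@T[:3,:3].T+T[:3,3]; P[im['z_map']<=0]=np.nan; return P
def pca(P):
    c=P.mean(0); w,v=np.linalg.eigh(np.cov((P-c).T)); return c,v[:,-1],np.sqrt(w)
E
python3 - <<'E'
from h import *
for c in('top','side'):
    im=robot.get_image(c); P=cloud(im); Z=P[...,2]; ok=~np.isnan(Z)
    print(c)
    def m(n,top=1):
        l=robot.outline_of(c,n); return l[0]['mask'] if l else np.zeros((480,640),bool)
    s=m('scoop'); h=s&ok&(Z>.058)&(Z<.085)
    def rep(n,k):
        if k.sum()<8: print(n,k.sum());return
        Q=P[k]; cc,v,w=pca(Q[:,:2]); v=v*np.sign(v[0]); t=(Q[:,:2]-cc)@v
        print(n,k.sum(),'mean',cc.round(4),'z',np.nanmedian(Q[:,2]).round(4),'ang',np.degrees(np.arctan2(v[1],v[0])).round(1),'ext',t.min().round(4),t.max().round(4),'sd',w.round(4))
    rep('handle',h)
    rep('scoop pan',s&ok&(Z<.036))
    rep('tray',m('tray')&ok)
    rep('stud',m('stud_top')&ok&(Z>.09)&(Z<.115))
    near=ok&(np.hypot(P[...,0]-.535,P[...,1]-.14)<.06)
    rep('chamber floor',near&(Z<.05)&(Z>.02))
    g=near&(im['img'].max(-1)<60)&(Z>.06)&(Z<.085); rep('gasket black',g)
    if g.sum()>30:
        Q=P[g][:,:2];A=np.c_[2*Q,np.ones(len(Q))];x=np.linalg.lstsq(A,(Q**2).sum(1),rcond=None)[0];print('  circ',x[:2].round(4),np.sqrt(x[2]+x[0]**2+x[1]**2).round(4))
    b=m('beaker');rep('beaker',b&ok)
    if c=='top':
        box=ok&(P[...,0]>0)&(P[...,0]<.7)&(P[...,1]<0)
        B=P[box]; hi=B[B[:,2]>.12]; print('right tall x',hi[:,0].min(),hi[:,0].max(),'y',hi[:,1].min(),hi[:,1].max(),'zmax',np.percentile(hi[:,2],99))
        # top-down height grid
        for x0 in np.arange(0,.9,.1):
            print('%.1f'%x0,[round(float(np.nanmax(Z[ok&(abs(P[...,0]-x0-.05)<.05)&(abs(P[...,1]-y0-.05)<.05)],initial=-1)),2) for y0 in np.arange(-.5,.5,.1)])
E
```

```text
top
handle 360 mean [0.3655 0.2892] z 0.0696 ang 23.4 ext -0.0403 0.0412 sd [0.0045 0.0226]
scoop pan 834 mean [0.4436 0.3242] z 0.0059 ang 13.8 ext -0.1008 0.034 sd [0.0162 0.0187]
tray 2840 mean [0.4995 0.3544] z 0.0057 ang 21.9 ext -0.1099 0.082 sd [0.0268 0.056 ]
stud 55 mean [0.4561 0.1388] z 0.1021 ang 66.5 ext -0.0149 0.0122 sd [0.0019 0.0077]
chamber floor 1091 mean [0.5313 0.1372] z 0.0315 ang 33.8 ext -0.0364 0.0368 sd [0.0181 0.0186]
gasket black 355 mean [0.531  0.1403] z 0.0748 ang -87.1 ext -0.0445 0.0452 sd [0.0297 0.0311]
  circ [0.5302 0.14  ] 0.043
beaker 1238 mean [0.6894 0.2678] z 0.0372 ang 8.8 ext -0.0369 0.0507 sd [0.0178 0.0208]
right tall x 0.23515696926406254 0.5095969247951465 y -0.22462329195679304 -0.0025338884955036223 zmax 0.2952096296029167
0.0 [-0.22, -0.23, -1.0, 0.01, 0.02, 0.02, 0.01, -0.4, -0.41, -1.0]
0.1 [-1.0, -1.0, -1.0, 0.01, 0.02, 0.02, 0.01, 0.01, -1.0, -1.0]
0.2 [-1.0, -1.0, 0.24, 0.3, 0.3, 0.03, 0.01, 0.03, 0.03, 0.01]
0.3 [-1.0, -1.0, 0.23, 0.23, 0.3, 0.01, 0.05, 0.08, 0.07, 0.01]
0.4 [-1.0, -1.0, 0.26, 0.3, 0.3, 0.08, 0.11, 0.08, 0.07, 
[... 223 characters left out ...]
9, 0.12, 0.12, 0.12, 0.23, 0.19, 0.21]
side
handle 681 mean [0.3564 0.2848] z 0.069 ang 23.3 ext -0.035 0.0473 sd [0.0046 0.0239]
scoop pan 673 mean [0.4404 0.3209] z 0.0173 ang 31.9 ext -0.0413 0.0422 sd [0.0179 0.0237]
tray 4025 mean [0.4921 0.351 ] z 0.0116 ang 22.5 ext -0.1047 0.0911 sd [0.0268 0.0664]
stud 269 mean [0.4513 0.1334] z 0.0996 ang 65.3 ext -0.015 0.0178 sd [0.0021 0.0093]
chamber floor 744 mean [0.559  0.1447] z 0.0364 ang -80.6 ext -0.0346 0.0342 sd [0.0063 0.0168]
gasket black 555 mean [0.5286 0.1356] z 0.0744 ang 79.4 ext -0.0425 0.0494 sd [0.0287 0.0318]
  circ [0.5271 0.1394] 0.043
beaker 2077 mean [0.6778 0.2663] z 0.0549 ang 17.8 ext -0.0893 0.1774 sd [0.017  0.0299]
```

send_rows(
  rows=[0, 0, 0, -1, 0, 0, 0, 0, -1, 0, 0, 0, 0, -1, 0, 0, 0, 0, -1, 0, 0, 0, 0, 0, -0.57],
)

```text
time: 2.42
eef_pos: [0.2029, -0.5935, 0.4156]
tcp_rot: [3.066, 0.638, 0.003]
wrist_force: [-0.3, 0.4, -0.6]
finger_gap: 0.0854
finger_force: 0.0
```

```bash
python3 -c "
from h import *
s=st();print(np.round(s['qpos'],2))"
```

```text
t 2.42 eef [ 0.2029 -0.5935  0.4156] R
 [[ 0.917  0.399  0.004]
 [ 0.399 -0.917 -0.009]
 [-0.     0.01  -1.   ]] F [-0.3  0.4 -0.6] gap 0.0854 ff 0.0
[ 1.29  0.53 -0.23  1.22  0.12  1.39 -0.09]
```

send_rows(
  rows=[0, 0.95, -0.1, 0, 0, 0, 0.95, -0.1, 0, 0, 0, 0.95, -0.1, 0, 0, 0, 0.95, -0.1, 0, 0, 0, 0.95, -0.1, 0, 0],
)

```text
time: 3.05
eef_pos: [0.411, -0.4734, 0.4106]
tcp_rot: [3.076, 0.637, -0.0]
wrist_force: [0.8, -0.3, 1.0]
finger_gap: 0.0855
finger_force: 0.0
```

send_rows(
  rows=[0, 0.95, -0.1, 0, 0, 0, 0.79, -0.56, 0, 0, 0, 0.79, -0.56, 0, 0, 0, 0.79, -0.56, 0, 0, 0, 0.79, -0.56, 0, 0],
)

```text
time: 3.68
eef_pos: [0.5526, -0.2839, 0.4105]
tcp_rot: [3.076, 0.637, -0.0]
wrist_force: [0.7, -0.6, -0.7]
finger_gap: 0.0856
finger_force: 0.0
```

send_rows(
  rows=[0, 0.79, -0.56, 0, 0, 0, 0.79, -0.56, 0, 0, 0, 0.47, -0.89, 0, 0, 0, 0.47, -0.89, 0, 0, 0, 0.47, -0.89, 0, 0],
)

```text
time: 4.3
eef_pos: [0.6139, -0.0504, 0.4105]
tcp_rot: [3.076, 0.637, -0.0]
wrist_force: [0.5, -0.3, -0.4]
finger_gap: 0.0852
finger_force: 0.0
```

send_rows(
  rows=[0, 0.47, -0.89, 0, 0, 0, 0.47, -0.89, 0, 0, 0, -0.25, -0.93, 0, 0, 0, -0.25, -0.93, 0, 0, 0, -0.25, -0.93, 0, 0],
)

```text
time: 4.92
eef_pos: [0.5308, 0.1627, 0.4105]
tcp_rot: [3.076, 0.637, 0.0]
wrist_force: [0.8, 0.3, -0.4]
finger_gap: 0.0857
finger_force: 0.0
```

send_rows(
  rows=[0, -0.25, -0.93, 0, 0, 0, -0.56, -0.9, 0, 0, 0, -0.56, -0.9, 0, 0, 0, -0.56, -0.9, 0, 0, 0, 0, 0, 0, 0],
)

```text
time: 5.55
eef_pos: [0.3674, 0.2927, 0.4112]
tcp_rot: [-3.072, -0.65, 0.0]
wrist_force: [-0.5, 0.2, 1.1]
finger_gap: 0.0856
finger_force: 0.0
```

```bash
python3 -c "
from h import *
s=st();print(np.round(s['qpos'],2))"
```

```text
t 5.55 eef [0.3674 0.2927 0.4112] R
 [[ 0.914  0.405 -0.   ]
 [ 0.405 -0.914  0.002]
 [ 0.    -0.002 -1.   ]] F [-0.5  0.2  1.1] gap 0.0856 ff 0.0
[-0.48  0.28 -0.4   1.67  0.11  1.21 -2.06]
```

send_rows(
  rows=[0, 0, 0.05, 1, 0, 0, 0, 0, 1, 0, 0, 0, 0, 1, 0, 0, 0, 0, 1, 0, 0, 0, 0, 1, 0],
)

```text
time: 6.18
eef_pos: [0.3737, 0.2868, 0.1591]
tcp_rot: [-3.077, -0.634, -0.002]
wrist_force: [0.9, 0.7, -1.1]
finger_gap: 0.0855
finger_force: 0.0
```

send_rows(
  rows=[0, 0, 0, 1, 0, 0, 0, 0, 1, 0, 0, 0, 0, 0.4, 0, 0, 0, 0, 0, 0, 0.3, 0, 0, 0, 0],
  squeeze=25,
)

```text
time: 6.8
eef_pos: [0.3733, 0.2875, 0.0411]
tcp_rot: [-3.076, -0.636, -0.002]
wrist_force: [0.3, -0.1, 0.5]
finger_gap: 0.0699
finger_force: 0.0
```

send_rows(
  rows=[0.6, 0, 0, 0, 0, 0.8, 0, 0, 0, 0, 1, 0, 0, 0, 0, 1, 0, 0, 0, 0, 1, 0, 0, 0, 0],
  squeeze=25,
)

```text
time: 7.42
eef_pos: [0.3723, 0.2876, 0.0407]
tcp_rot: [-3.076, -0.637, -0.0]
wrist_force: [-0.6, 0.6, 3.0]
finger_gap: 0.0148
finger_force: 29.0
```

```bash
python3 - <<'E'
from h import *
st()
im=robot.get_image('side');cv2.imwrite('pics/s1.png',cv2.resize(im['img'][180:400,140:460],None,fx=2.4,fy=2.4))
E
```

```text
t 7.42 eef [0.3723 0.2876 0.0407] R
 [[ 0.918  0.397  0.   ]
 [ 0.397 -0.918  0.   ]
 [ 0.    -0.    -1.   ]] F [-0.6  0.6  3. ] gap 0.0148 ff 29.0
```

View pics/s1.png

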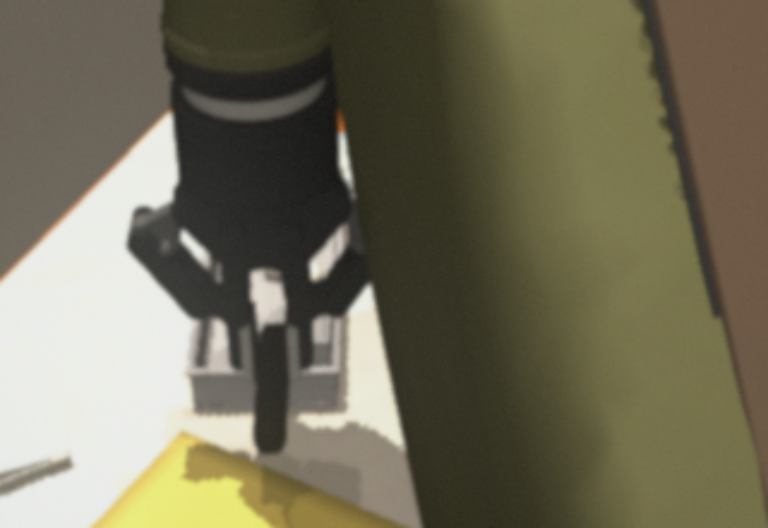

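```bash
python3 - <<'E'
from h import *
im=robot.get_image('top');cv2.imwrite('pics/t1.png',cv2.resize(im['img'][200:350,220:420],None,fx=4,fy=4,interpolation=cv2.INTER_CUBIC))
for k in robot.mark_of('top','ball_0')[:7]: print(np.round(k['xy']),round(k['conf'],2),at_z(im,k['xy'],.011).round(4))
for n,z in(('scoop_lip',.003),('scoop',.003),('tray',0)):
  for k in robot.mark_of('top',n)[:1]: print(n,np.round(k['xy'],1),round(k['conf'],2),at_z(im,k['xy'],z).round(4))
E
```

```text
[274. 258.] 0.63 [0.5205 0.3622 0.011 ]
[283. 249.] 0.53 [0.5396 0.3443 0.011 ]
[292. 270.] 0.49 [0.4963 0.3249 0.011 ]
[279. 266.] 0.42 [0.505  0.3513 0.011 ]
[271. 275.] 0.38 [0.4868 0.3678 0.011 ]
[264. 259.] 0.37 [0.5184 0.383  0.011 ]
scoop_lip [285.9 282.6] 0.66 [0.4709 0.3383 0.003 ]
scoop [295.5 294.4] 0.95 [0.447  0.3186 0.003 ]
tray [282.9 274. ] 0.97 [0.4885 0.3448 0.    ]
```

View pics/t1.png

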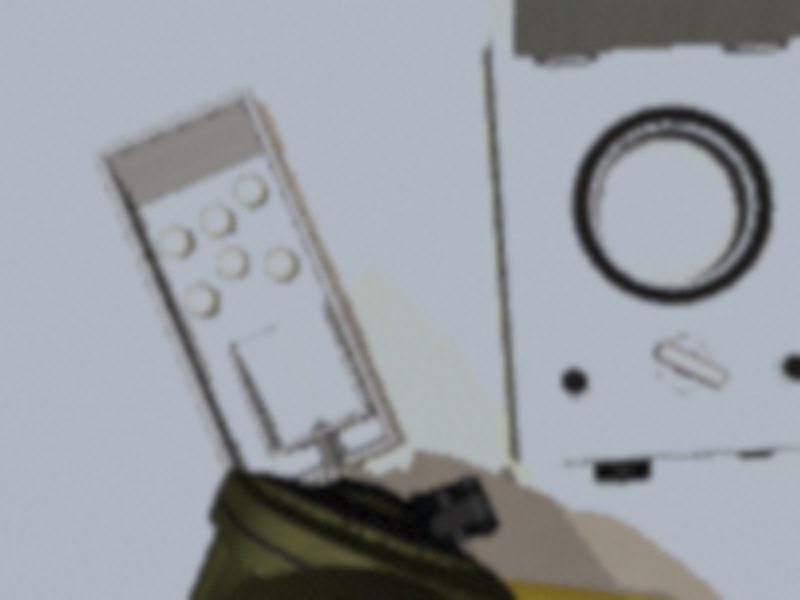

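send_rows(
  rows=[1, 0.3, 0, 0, 0, 1, 0.5, 0, 0, 0, 1, 0.5, 0, 0, 0, 1, 0.3, 0, 0, 0, 1, 0, 0, 0, 0],
)

```text
time: 8.35
eef_pos: [0.4457, 0.3186, 0.0404]
tcp_rot: [3.076, 0.635, -0.002]
wrist_force: [-0.7, -1.3, 3.7]
finger_gap: 0.0151
finger_force: 29.2
```

```bash
python3 - <<'E'
from h import *
st()
im=robot.get_image('top');cv2.imwrite('pics/t2.png',cv2.resize(im['img'][200:350,220:420],None,fx=4,fy=4,interpolation=cv2.INTER_CUBIC))
E
```

```text
t 8.35 eef [0.4457 0.3186 0.0404] R
 [[ 0.918  0.396 -0.001]
 [ 0.396 -0.918 -0.001]
 [-0.001  0.001 -1.   ]] F [-0.7 -1.3  3.7] gap 0.0151 ff 29.2
```

View pics/t2.png

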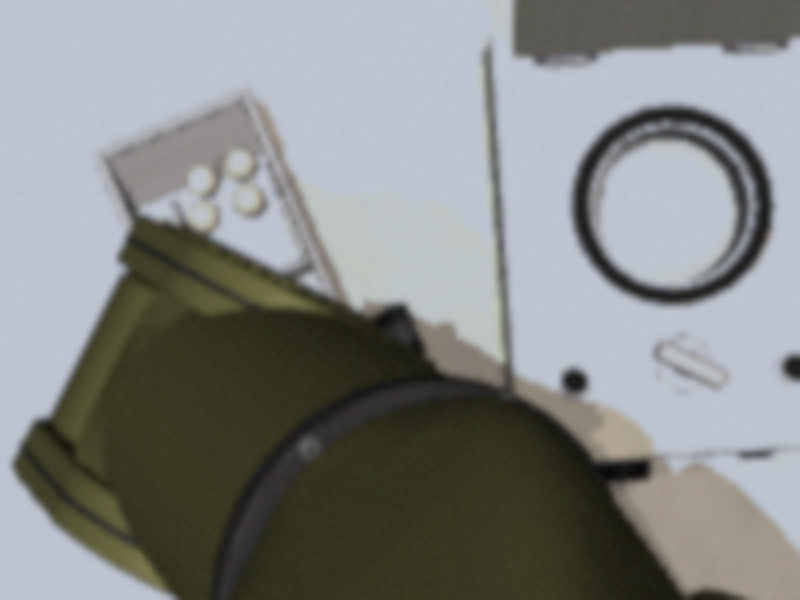

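send_rows(
  rows=[1, 0.06, 0, 0, 0, 1, 0.04, 0, 0.09, 0, 1, 0.04, 0, 0.09, 0, 1, 0, 0, 0, 0, 1, 0, 0, 0, 0],
)

```text
time: 9.02
eef_pos: [0.4469, 0.3189, 0.0316]
tcp_rot: [3.071, 0.638, -0.014]
wrist_force: [-10.2, -4.1, 15.9]
finger_gap: 0.0154
finger_force: 34.8
```

```bash
python3 - <<'E'
from h import *
st()
im=robot.get_image('top');a=im['img'][220:280,235:315]
im2=robot.get_image('side');b=im2['img'][220:340,200:360]
cv2.imwrite('pics/t3.png',np.hstack([cv2.resize(a,(400,300),interpolation=cv2.INTER_CUBIC),cv2.resize(b,(400,300),interpolation=cv2.INTER_CUBIC)]))
E
```

```text
t 9.03 eef [0.4469 0.3189 0.0316] R
 [[ 0.917  0.398 -0.008]
 [ 0.398 -0.917 -0.007]
 [-0.01   0.003 -1.   ]] F [-10.2  -4.1  15.9] gap 0.0154 ff 34.8
```

View pics/t3.png

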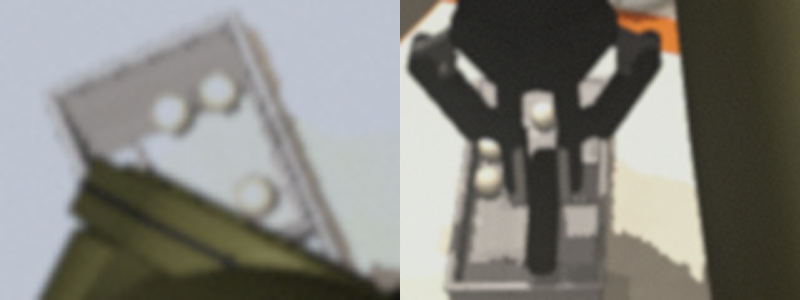

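send_rows(
  rows=[1, 0, 0, 0.08, 0, 1, 0.07, 0, -0.05, 0, 1, 0.07, 0, -0.07, 0, 1, 0.05, 0, -0.07, 0, 1, 0, 0, 0, 0],
)

```text
time: 9.75
eef_pos: [0.4617, 0.326, 0.0371]
tcp_rot: [-3.076, -0.636, -0.002]
wrist_force: [-0.7, 0.2, -2.1]
finger_gap: 0.015
finger_force: 33.8
```

```bash
cat > look.py <<'E'
from h import *
import sys
st()
im=robot.get_image('top');a=im['img'][215:275,235:315]
im2=robot.get_image('side');b=im2['img'][220:340,200:360]
cv2.imwrite('pics/'+sys.argv[1],np.hstack([cv2.resize(a,(400,300),interpolation=cv2.INTER_CUBIC),cv2.resize(b,(400,300),interpolation=cv2.INTER_CUBIC)]))
for c,i in(('top',im),('side',im2)):
  for k in robot.mark_of(c,'ball_0')[:6]: print(c,np.round(k['xy'],1),round(k['conf'],2),'depth',at_depth(i,k['xy']).round(4))
E
python3 look.py t4.png
```

```text
t 9.75 eef [0.4617 0.326  0.0371] R
 [[ 0.918  0.397  0.001]
 [ 0.397 -0.918  0.001]
 [ 0.001 -0.    -1.   ]] F [-0.7  0.2 -2.1] gap 0.015 ff 33.8
top [277.5 238.7] 0.61 depth [0.5573 0.3523 0.037 ]
top [266.7 241. ] 0.51 depth [0.5527 0.3736 0.0377]
top [286.5 259.8] 0.4 depth [0.4906 0.294  0.4678]
top [396.4 160.7] 0.16 depth [0.6553 0.1465 0.2495]
side [258.7 266. ] 0.6 depth [0.5409 0.363  0.0277]
side [235.6 291.2] 0.5 depth [0.4857 0.3741 0.017 ]
side [234.6 281.5] 0.4 depth [0.5137 0.391  0.0095]
```

send_rows(
  rows=[1, 0, 0, -0.1, 0, 1, 0, 0, -0.3, 0, 1, 0, 0, -0.5, 0, 1, 0, 0, -0.6, 0, 1, 0, 0, -0.7, 0],
  squeeze=60,
)

```text
time: 10.58
eef_pos: [0.4606, 0.3255, 0.1487]
tcp_rot: [3.076, 0.637, -0.0]
wrist_force: [-0.0, 0.2, -1.2]
finger_gap: 0.0143
finger_force: 62.5
```

send_rows(
  rows=[1, 0, 0, -0.7, 0, 1, 0, 0, -0.7, 0, 1, 0, 0, -0.4, 0, 1, 0, 0, -0.2, 0, 1, 0, 0, 0, 0],
)

```text
time: 11.2
eef_pos: [0.4609, 0.3258, 0.2476]
tcp_rot: [-3.076, -0.637, -0.002]
wrist_force: [-0.0, 0.3, -2.3]
finger_gap: 0.0142
finger_force: 62.6
```

```bash
python3 - <<'E'
from h import *
s=st()
im=robot.get_image('side');P=cloud(im);l=robot.outline_of('side','scoop')
M=l[0]['mask']; print(l[0]['conf'],M.sum())
u=np.array([.918,.397,0]);Q=P[M]; Q=Q[~np.isnan(Q[:,0])]-np.array(s['eef_pos'])
t=Q@u;w=Q@np.array([-.397,.918,0]);z=Q[:,2]
for a in np.arange(-.08,.17,.01):
    k=(abs(t-a)<.005)&(abs(w)<.035)
    if k.sum()>3: print(a.round(3),k.sum(),'z max/med/min',z[k].max().round(4),np.median(z[k]).round(4),z[k].min().round(4))
cv2.imwrite('pics/s5.png',cv2.resize(im['img'][150:350,200:360],None,fx=3,fy=3,interpolation=cv2.INTER_CUBIC))
E
```

```text
t 11.20 eef [0.4609 0.3258 0.2476] R
 [[ 0.918  0.397  0.001]
 [ 0.397 -0.918  0.001]
 [ 0.001 -0.    -1.   ]] F [-0.   0.3 -2.3] gap 0.0142 ff 62.6
0.76 1100
-0.05 218 z max/med/min 0.0263 0.0187 0.0068
-0.04 80 z max/med/min 0.0276 0.0256 0.0102
-0.03 83 z max/med/min 0.0302 0.0272 0.013
-0.02 81 z max/med/min 0.0319 0.0288 0.017
-0.01 66 z max/med/min 0.0328 0.0306 0.0216
-0.0 58 z max/med/min 0.0347 0.0325 0.0307
0.01 50 z max/med/min 0.0364 0.0344 0.032
0.02 19 z max/med/min 0.0371 0.0357 0.0313
0.05 163 z max/med/min 0.0061 -0.0054 -0.0225
0.06 237 z max/med/min 0.0034 -0.0166 -0.0249
0.07 8 z max/med/min 0.0041 0.0028 0.0015
0.08 6 z max/med/min 0.0037 -0.0039 -0.0059
0.11 16 z max/med/min -0.0126 -0.0145 -0.0159
```

View pics/s5.png

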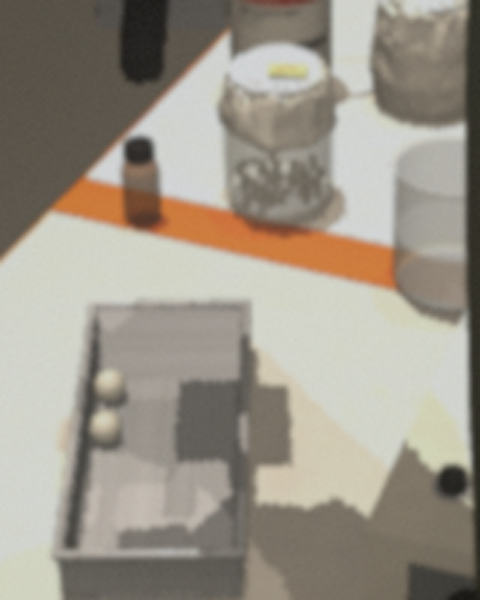

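send_rows(
  rows=[1, 0, 0, 0, 0.3, 1, 0, 0, 0, 0.6, 1, 0, 0, 0, 0.8, 1, 0, 0, 0, 0.9, 1, 0, 0, 0, 0.8],
  squeeze=110,
)

```text
time: 11.92
eef_pos: [0.4605, 0.3256, 0.2462]
tcp_rot: [3.139, -0.112, -0.002]
wrist_force: [0.1, 0.4, -2.4]
finger_gap: 0.0127
finger_force: 108.6
```

send_rows(
  rows=[1, 0, 0, 0, 0.6, 1, 0, 0, 0, 0.4, 1, 0, 0, 0, 0, 1, -0.1, 0.28, 0, 0, 1, -0.21, 0.56, 0, 0],
)

```text
time: 12.55
eef_pos: [0.4372, 0.2886, 0.2468]
tcp_rot: [-3.124, 0.32, -0.001]
wrist_force: [-0.9, -0.5, -1.8]
finger_gap: 0.0129
finger_force: 108.7
```

send_rows(
  rows=[1, -0.21, 0.56, 0, 0, 1, -0.21, 0.56, 0, 0, 1, -0.21, 0.56, 0, 0, 1, -0.21, 0.56, 0, 0, 1, -0.1, 0.28, 0, 0],
)

```text
time: 13.18
eef_pos: [0.3645, 0.1728, 0.247]
tcp_rot: [3.124, -0.324, -0.0]
wrist_force: [-0.0, 0.6, -1.6]
finger_gap: 0.0127
finger_force: 108.7
```

```bash
python3 - <<'E'
from h import *
s=st();print(np.round(s['qpos'],2))
im=robot.get_image('top')
for n in('scoop_lip','ball_0'):
  for k in robot.mark_of('top',n)[:6]: print(n,np.round(k['xy']),round(k['conf'],2),at_depth(im,k['xy']).round(4))
E
```

```text
t 13.18 eef [0.3645 0.1728 0.247 ] R
 [[ 0.979 -0.205 -0.   ]
 [-0.205 -0.979 -0.001]
 [-0.     0.001 -1.   ]] F [-0.   0.6 -1.6] gap 0.0127 ff 108.7
[-0.41  0.35 -0.21  2.14  0.12  0.66 -2.47]
scoop_lip [393. 278.] 0.56 [0.4758 0.1512 0.2325]
ball_0 [386. 300.] 0.66 [0.4429 0.1634 0.2414]
ball_0 [268. 274.] 0.6 [0.4885 0.3724 0.0163]
ball_0 [260. 255.] 0.56 [0.5258 0.3908 0.0166]
ball_0 [394. 311.] 0.43 [0.4267 0.1525 0.2408]
ball_0 [382. 310.] 0.41 [0.4282 0.17   0.2391]
```

send_rows(
  rows=[1, 0, 0, 0.3, 0, 1, 0, 0, 0.6, 0, 1, 0, 0, 0.7, 0, 1, 0, 0, 0.4, 0, 1, 0, 0, 0.2, 0],
)

```text
time: 13.95
eef_pos: [0.3661, 0.1756, 0.1359]
tcp_rot: [-3.125, 0.321, 0.0]
wrist_force: [-0.3, -0.0, -1.5]
finger_gap: 0.0128
finger_force: 108.7
```

send_rows(
  rows=[1, 0, 0, 0, 0, 1, 0.4, 0, 0, 0, 1, 0.95, 0, 0, 0, 1, -1, 0, 0, 0, 1, -0.6, 0, 0, 0],
)

```text
time: 14.58
eef_pos: [0.353, 0.1771, 0.1378]
tcp_rot: [-3.123, 0.325, -0.002]
wrist_force: [0.1, 0.6, -1.7]
finger_gap: 0.013
finger_force: 108.8
```

```bash
python3 - <<'E'
from h import *
s=st();print(np.round(s['qpos'],2))
im=robot.get_image('top')
for k in robot.mark_of('top','ball_0')[:7]: print(np.round(k['xy']),round(k['conf'],2),at_depth(im,k['xy']).round(4))
cv2.imwrite('pics/t6.png',cv2.resize(im['img'][180:360,240:480],None,fx=3,fy=3,interpolation=cv2.INTER_CUBIC))
E
```

```text
t 14.57 eef [0.353  0.1771 0.1378] R
 [[ 0.979 -0.206  0.001]
 [-0.206 -0.979  0.002]
 [ 0.001 -0.002 -1.   ]] F [ 0.1  0.6 -1.7] gap 0.013 ff 108.8
[-0.51  0.56 -0.11  2.31  0.2   0.28 -2.57]
[322. 177.] 0.74 [0.6821 0.2638 0.0361]
[378. 256.] 0.63 [0.5236 0.1529 0.0311]
[377. 279.] 0.45 [0.4766 0.1611 0.0864]
[381. 247.] 0.4 [0.5404 0.1484 0.0459]
[386. 266.] 0.38 [0.5037 0.1401 0.0425]
[269. 275.] 0.37 [0.487  0.3714 0.0118]
[261. 256.] 0.37 [0.525  0.3877 0.0158]
```

View pics/t6.png

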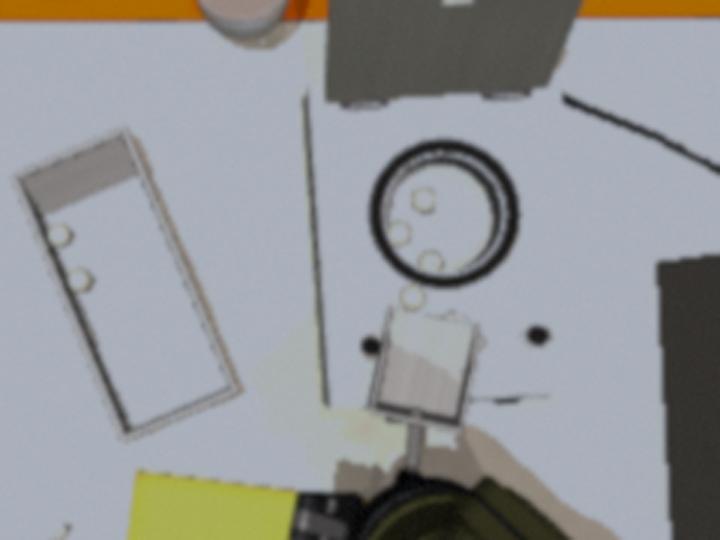

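send_rows(
  rows=[1, 0, 0, 0, 0, 1, 0, 0, 0, 0],
)

```text
time: 14.92
eef_pos: [0.3547, 0.1771, 0.1374]
tcp_rot: [-3.123, 0.324, -0.003]
wrist_force: [0.4, -0.7, -0.7]
finger_gap: 0.0127
finger_force: 108.8
```

```bash
cat > b.py <<'E'
from h import *
s=st()
for c in('top','side'):
  im=robot.get_image(c)
  for k in robot.mark_of(c,'ball_0')[:8]: print(c,np.round(k['xy'],1),round(k['conf'],2),at_depth(im,k['xy']).round(4))
E
python3 b.py
```

```text
t 14.93 eef [0.3547 0.1771 0.1374] R
 [[ 0.979 -0.205  0.002]
 [-0.205 -0.979  0.001]
 [ 0.002 -0.002 -1.   ]] F [ 0.4 -0.7 -0.7] gap 0.0127 ff 108.8
top [380.  236.5] 0.63 [0.5605 0.1506 0.0447]
top [374.1 253.8] 0.52 [0.5266 0.1625 0.0449]
top [260.1 255.5] 0.51 [0.5253 0.3894 0.0176]
top [269.6 273. ] 0.46 [0.4904 0.3716 0.0044]
side [233.9 291.8] 0.61 [0.4844 0.3762 0.0162]
side [239.1 282.1] 0.5 [0.5173 0.3854 0.0074]
```

```bash
cat > blobs.py <<'E'
from h import *
def blobs(c='top'):
    im=robot.get_image(c);P=cloud(im);x,y,z=P[...,0],P[...,1],P[...,2]
    inm=(x>.38)&(x<.6)&(y>.04)&(y<.24)
    for nm,m in(('housing',inm&(z>.078)&(z<.096)),('chamber',(np.hypot(x-.529,y-.1395)<.04)&(z>.0375)&(z<.06)),('bench',(x>.2)&(x<.7)&((y>.235)|(x<.4))&(y<.5)&(y>0)&(z>.006)&(z<.03))):
        n,l,stt,ce=cv2.connectedComponentsWithStats(m.astype(np.uint8))
        for i in range(1,n):
            if 8<=stt[i,4]<400: print(c,nm,stt[i,4],ce[i].round(0),'top',np.nanmax(z[l==i]).round(4),P[l==i].mean(0).round(4))
    return im
if __name__=='__main__': blobs('top');blobs('side')
E
python3 blobs.py
```

```text
top housing 11 [362. 215.] top 0.0811 [0.5984 0.1875 0.0792]
top housing 24 [419. 292.] top 0.0812 [0.4538 0.0838 0.0792]
top housing 25 [363. 295.] top 0.0831 [0.4464 0.1872 0.0797]
top chamber 80 [399. 246.] top 0.0599 [0.5417 0.1139 0.049 ]
top chamber 57 [381. 239.] top 0.0591 [0.556  0.1494 0.0441]
top chamber 52 [372. 255.] top 0.0487 [0.5249 0.1659 0.0441]
top chamber 43 [383. 267.] top 0.0484 [0.5007 0.1456 0.0443]
top bench 8 [260. 170.] top 0.0238 [0.6995 0.3913 0.0186]
top bench 37 [232. 182.] top 0.0299 [0.6757 0.4484 0.0183]
top bench 66 [321. 190.] top 0.03 [0.6593 0.2664 0.0184]
top bench 9 [289. 241.] top 0.03 [0.5528 0.3308 0.0294]
top bench 9 [290. 248.] top 0.0299 [0.5404 0.3284 0.0234]
top bench 9 [278. 248.] top 0.0085 [0.5422 0.3552 0.0073]
top bench 13 [304. 281.] top 0.0296 [0.4747 0.3009 0.0226]
top bench 12 [308. 288.] top 0.0298 [0.4605 0.2922 0.0267]
top bench 48 [308. 313.] top 0.03 [0.4101 0.2919 0.0239]
top bench 41 [253. 365.] top 0.013 [0.3075 0.4025 0.0094]
top bench 37 [238. 388.] top 0.0121 [0.2628 0.4317 0.0086]
top bench 32 [225. 392.] top 0.0126 [0.2535 0.4581 0.0084]
side bench 151 [247. 217.] top 0.03 [0.6735 0.4501 0.0177]
side bench 17 [283. 212.] top 0.0295 [0.6986 0.394  0.0266]
side bench 11 [281. 286.] top 0.03 [0.5067 0.3106 0.0294]
side bench 25 [280. 298.] top 0.0299 [0.4829 0.3024 0.0285]
side bench 18 [281. 310.] top 0.03 [0.4603 0.2904 0.0294]
side bench 10 [ 57. 404.] top 0.0083 [0.2276 0.4781 0.0067]
```

send_rows(
  rows=[1, 0, 0, -0.5, -0.88, 1, 0, 0, -0.5, -0.88, 1, 0, 0, -0.5, -0.88, 1, 0, 0, -0.2, -0.88, 1, 0, 0, 0, -0.88],
)

```text
time: 15.85
eef_pos: [0.3536, 0.1767, 0.2227]
tcp_rot: [-3.075, -0.642, -0.003]
wrist_force: [0.3, 0.5, -2.5]
finger_gap: 0.0127
finger_force: 108.8
```

send_rows(
  rows=[1, 0.4, -0.63, 0, 0, 1, 0.4, -0.63, 0, 0, 1, 0.4, -0.63, 0, 0, 1, 0, 0, 0, 0],
)

```text
time: 16.35
eef_pos: [0.3706, 0.2907, 0.222]
tcp_rot: [-3.072, -0.642, -0.002]
wrist_force: [0.8, -0.1, -2.0]
finger_gap: 0.0127
finger_force: 108.8
```

```bash
python3 - <<'E'
from blobs import *
st(); im=blobs('top'); im2=blobs('side')
a=im['img'][200:340,320:460]; b=im2['img'][240:380,310:470]
cv2.imwrite('pics/t7.png',np.hstack([cv2.resize(a,(400,400),interpolation=cv2.INTER_CUBIC),cv2.resize(b,(400,400),interpolation=cv2.INTER_CUBIC)]))
E
```

```text
t 16.35 eef [0.3706 0.2907 0.222 ] R
 [[ 0.916  0.4    0.   ]
 [ 0.4   -0.916  0.003]
 [ 0.002 -0.003 -1.   ]] F [ 0.8 -0.1 -2. ] gap 0.0127 ff 108.8
top housing 12 [358. 215.] top 0.0804 [0.5985 0.1948 0.0793]
top housing 29 [419. 292.] top 0.0821 [0.4532 0.0837 0.0797]
top housing 30 [363. 296.] top 0.0818 [0.4464 0.1877 0.0798]
top housing 55 [372. 299.] top 0.0892 [0.4394 0.17   0.0839]
top chamber 86 [398. 245.] top 0.0599 [0.5435 0.1158 0.049 ]
top chamber 51 [381. 239.] top 0.0485 [0.5555 0.1492 0.044 ]
top chamber 52 [372. 255.] top 0.0497 [0.5249 0.1659 0.044 ]
top chamber 42 [383. 267.] top 0.049 [0.5007 0.1457 0.0439]
top bench 38 [232. 182.] top 0.0299 [0.6759 0.4485 0.0188]
top bench 66 [321. 190.] top 0.0295 [0.6592 0.2665 0.0183]
top bench 8 [290. 246.] top 0.0291 [0.5443 0.3284 0.0253]
top bench 10 [294. 255.] top 0.0298 [0.5262 0.3205 0.0282]
top bench 19 [305. 281.] top 0.03 [0.4732 0.2972 0.0284]
top bench 20 [313. 298.] top 0.03 [0.4395 0.283  0.0267]
top bench 13 [313. 311.] top 0.0299 [0.4149 0.282  0.022 ]
top bench 18 [308. 314.] top 0.03 [0.4092 0.2927 0.0265]
top bench 11 [300. 317.] top 0.0299 [0.4026 0.3071 0.0254]
top bench 29 [283. 323.] top 0.0298 [0.3907 0.3413 0.0241]
top bench 12 [226. 390.] top 0.0102 [0.2568 0.4562 0.0081]
side housing 34 [350. 307.] top 0.0805 [0.4461 0.1873 0.0791]
side bench 98 [286. 216.] top 0.0294 [0.6983 0.388  0.0187]
side bench 262 [341. 244.] top 0.03 [0.6574 0.2723 0.0181]
side bench 17 [280. 294.] top 0.0298 [0.4912 0.3054 0.0287]
side bench 16 [279. 307.] top 0.0295 [0.4655 0.2951 0.0286]
side bench 26 [279. 326.] top 0.03 [0.4293 0.2786 0.029 ]
side bench 10 [354. 366.] top 0.0297 [0.3983 0.1634 0.0284]
side bench 9 [ 86. 403.] top 0.0084 [0.2423 0.447  0.0074]
side bench 31 [ 74. 406.] top 0.0089 [0.233  0.4568 0.0071]
side bench 13 [ 57. 411.] top 0.0085 [0.2193 0.4702 0.007 ]
```

send_rows(
  rows=[1, 0, 0, 0, 0, 1, 0, 0, 0, 0],
)

```text
time: 16.7
eef_pos: [0.3706, 0.2861, 0.222]
tcp_rot: [3.076, 0.635, -0.0]
wrist_force: [-0.3, 0.3, -1.3]
finger_gap: 0.0128
finger_force: 108.8
```

```bash
python3 - <<'E'
from h import *
print(robot.get_state()['time'])
for c in('top','side'):
    im=robot.get_image(c);P=cloud(im);x,y,z=P[...,0],P[...,1],P[...,2]
    m=(x>.40)&(x<.5)&(y>.1)&(y<.22)&(z>.0765)&(z<.1)
    n,l,s,ce=cv2.connectedComponentsWithStats(m.astype(np.uint8))
    for i in range(1,n):
        if s[i,4]>4: print(c,s[i,4],ce[i].round(1),P[l==i].mean(0).round(4),'top',z[l==i].max().round(4), 'ext x',x[l==i].min().round(4),x[l==i].max().round(4),'y',y[l==i].min().round(4),y[l==i].max().round(4))
    a=im['img'][230:340,330:440] if c=='top' else im['img'][250:380,320:450]
    cv2.imwrite(f'pics/t8{c}.png',cv2.resize(a,(400,400),interpolation=cv2.INTER_CUBIC))
a,b=[cv2.imread(f'pics/t8{c}.png') for c in('top','side')];cv2.imwrite('pics/t8.png',np.hstack([a,b]))
E
```

```text
16.7
top 6 [383.7 288. ] [0.4604 0.1502 0.0935] top 0.0995 ext x 0.4567 0.464 y 0.149 0.151
top 6 [389.3 292.3] [0.4524 0.1396 0.091 ] top 0.0999 ext x 0.4511 0.455 y 0.1376 0.1413
top 35 [363.1 295.3] [0.4467 0.1868 0.0791] top 0.0823 ext x 0.4417 0.4528 y 0.1813 0.1927
top 58 [372.3 299.3] [0.4395 0.1702 0.0838] top 0.0886 ext x 0.4326 0.4473 y 0.1631 0.1777
side 58 [350.3 307.6] [0.4453 0.1867 0.0786] top 0.0804 ext x 0.4375 0.4528 y 0.1811 0.1924
```

View pics/t8.png

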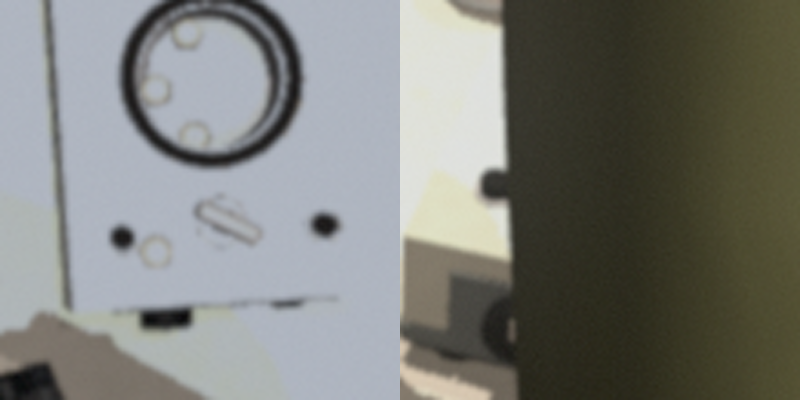

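send_rows(
  rows=[1, 0, 0, 0, 0.8, 1, 0, 0, 0, 0.9, 1, 0, 0, 0, 0.9, 1, 0, 0, 0, 0.9, 1, 0, 0, 0, 0.55],
)

```text
time: 17.42
eef_pos: [0.3706, 0.2869, 0.222]
tcp_rot: [-3.131, 0.252, 0.0]
wrist_force: [-0.0, -0.2, -1.7]
finger_gap: 0.0125
finger_force: 108.7
```

send_rows(
  rows=[1, 0.41, 0.86, 0, 0, 1, 0.41, 0.86, 0, 0, 1, 0, 0, 0.8, 0, 1, 0, 0, 0.7, 0, 1, 0, 0, 0, 0],
)

```text
time: 18.05
eef_pos: [0.3962, 0.1948, 0.1456]
tcp_rot: [3.129, -0.246, -0.006]
wrist_force: [0.4, -0.6, -1.3]
finger_gap: 0.0124
finger_force: 108.7
```

```bash
python3 - <<'E'
from h import *
s=st();print(np.round(s['qpos'],2))
im=robot.get_image('side');P=cloud(im);Rm=R.from_rotvec(s['tcp_rot']).as_matrix()
l=robot.outline_of('side','scoop');M=l[0]['mask'];Q=P[M];Q=Q[~np.isnan(Q[:,0])]-np.array(s['eef_pos']);t=Q@Rm[:,0];w=-Q@Rm[:,1];z=Q[:,2]
k=(abs(w)<.04)&(t>-.1)&(t<.17); print(l[0]['conf'],k.sum())
for a in np.arange(-.05,.14,.01):
    j=k&(abs(t-a)<.005)
    if j.sum()>5: print(a.round(2),j.sum(),z[j].min().round(4),z[j].max().round(4),w[j].min().round(4),w[j].max().round(4))
E
```

```text
t 18.05 eef [0.3962 0.1948 0.1456] R
 [[ 0.988 -0.157 -0.004]
 [-0.157 -0.988 -0.003]
 [-0.004  0.003 -1.   ]] F [ 0.4 -0.6 -1.3] gap 0.0124 ff 108.7
[-0.47  0.58 -0.14  2.16  0.19  0.41 -2.49]
0.3 835
-0.05 196 0.0072 0.0278 -0.0092 0.0058
-0.04 142 0.0105 0.0283 -0.0092 0.0063
-0.03 136 0.0121 0.0303 -0.0092 0.0059
-0.02 135 0.0112 0.0311 -0.0093 0.006
-0.01 106 0.0132 0.0333 -0.0093 0.0057
0.0 36 0.0138 0.0342 -0.0081 0.0058
0.04 6 0.0073 0.0148 -0.0052 -0.0035
0.05 17 -0.0154 0.0106 -0.0042 0.0026
0.06 46 -0.026 -0.0082 0.0001 0.0114
0.09 10 -0.0193 -0.0168 0.0157 0.0209
```

send_rows(
  rows=[1, 0, 0, 0.5, 0, 1, 0, 0, 0.26, 0, 1, 0, 0, 0, 0, 1, -0.1, 0, 0, 0, 1, -0.12, 0, 0, 0],
)

```text
time: 18.77
eef_pos: [0.387, 0.198, 0.1099]
tcp_rot: [-3.131, 0.247, -0.003]
wrist_force: [0.5, 0.4, 0.5]
finger_gap: 0.0128
finger_force: 109.0
```

send_rows(
  rows=[1, -0.12, 0, 0, 0, 1, -0.12, 0, 0, 0, 1, 0, 0, 0, 0],
)

```text
time: 19.15
eef_pos: [0.3742, 0.1996, 0.1093]
tcp_rot: [3.132, -0.245, -0.0]
wrist_force: [-0.1, 0.3, 6.3]
finger_gap: 0.0125
finger_force: 109.7
```

```bash
cat > ball4.py <<'E'
from h import *
s=st()
for c in('top','side'):
    im=robot.get_image(c);P=cloud(im);x,y,z=P[...,0],P[...,1],P[...,2]
    for nm,m in(('hous',(x>.39)&(x<.6)&(y>.1)&(y<.24)&(z>.0765)&(z<.094)),('bench',(x>.2)&(x<.7)&(y>.0)&(y<.29)&(z>.01)&(z<.022))):
        n,l,q,ce=cv2.connectedComponentsWithStats(m.astype(np.uint8))
        for i in range(1,n):
            if 15<q[i,4]<300: print(c,nm,q[i,4],ce[i].round(0),P[l==i].mean(0).round(4),'top',z[l==i].max().round(4))
    for k in robot.mark_of(c,'ball_0')[:8]:
        d=at_depth(im,k['xy'])
        print('  net',c,np.round(k['xy'],1),round(k['conf'],2),d.round(3))
E
python3 ball4.py
```

```text
t 19.15 eef [0.3742 0.1996 0.1093] R
 [[ 0.988 -0.155 -0.   ]
 [-0.155 -0.988 -0.   ]
 [-0.     0.    -1.   ]] F [-0.1  0.3  6.3] gap 0.0125 ff 109.7
top hous 32 [360. 215.] [0.5985 0.1911 0.0784] top 0.0811
top bench 21 [318. 192.] [0.6558 0.2721 0.0162] top 0.0216
  net top [393.2 169.9] 0.69 [0.702 0.118 0.007]
  net top [372.9 254.5] 0.63 [0.525 0.165 0.045]
  net top [262.8 252.9] 0.56 [0.532 0.386 0.004]
  net top [269.1 271.1] 0.55 [0.494 0.373 0.004]
  net top [378.9 265.8] 0.47 [0.504 0.152 0.032]
side bench 103 [273. 341.] [0.4131 0.2806 0.0162] top 0.0218
side bench 130 [331. 360.] [0.407 0.197 0.018] top 0.022
  net side [236.8 294. ] 0.6 [0.485 0.372 0.013]
  net side [233.1 280.6] 0.43 [0.514 0.394 0.01 ]
```

send_rows(
  rows=[1, -0.12, 0, 0, 0, 1, -0.12, 0, 0, 0, 1, -0.12, 0, 0, 0, 1, 0, 0, 0, 0],
)

```text
time: 19.85
eef_pos: [0.3561, 0.2021, 0.1088]
tcp_rot: [3.131, -0.245, -0.002]
wrist_force: [-0.3, -0.1, 0.4]
finger_gap: 0.0127
finger_force: 109.0
```

```bash
python3 ball4.py
```

```text
t 19.85 eef [0.3561 0.2021 0.1088] R
 [[ 0.988 -0.155 -0.001]
 [-0.155 -0.988 -0.001]
 [-0.001  0.001 -1.   ]] F [-0.3 -0.1  0.4] gap 0.0127 ff 109.0
top hous 33 [360. 215.] [0.5982 0.191  0.0781] top 0.0807
top bench 31 [323. 191.] [0.6576 0.2617 0.0165] top 0.0214
  net top [268.9 273. ] 0.59 [0.49  0.372 0.015]
  net top [262.2 254.5] 0.55 [0.528 0.387 0.004]
  net top [375.9 251.8] 0.5 [0.531 0.158 0.033]
  net top [381.8 268.1] 0.5 [0.499 0.148 0.046]
  net top [383.1 237. ] 0.39 [0.56  0.144 0.043]
side bench 109 [273. 341.] [0.4133 0.2807 0.0157] top 0.0218
side bench 92 [327. 359.] [0.4069 0.2022 0.0181] top 0.022
  net side [235.1 294.3] 0.45 [0.483 0.374 0.013]
  net side [236.5 280.5] 0.38 [0.513 0.387 0.013]
```

send_rows(
  rows=[1, -0.1, 0, 0, 0, 1, -0.1, 0, 0, 0, 1, -0.06, 0, 0, 0, 1, 0, 0, -0.3, 0, 1, 0, 0, -0.5, 0],
)

```text
time: 20.68
eef_pos: [0.3435, 0.204, 0.1489]
tcp_rot: [3.13, -0.246, -0.003]
wrist_force: [1.5, 0.1, -1.4]
finger_gap: 0.0125
finger_force: 108.7
```

send_rows(
  rows=[1, 0, -0.5, -0.5, 0, 1, 0, -0.8, -0.5, 0, 1, 0, -0.8, 0, -0.9, 1, 0, 0, 0, -0.9, 1, 0, 0, 0, 0],
)

```text
time: 21.3
eef_pos: [0.3601, 0.3077, 0.1986]
tcp_rot: [3.137, 0.147, -0.002]
wrist_force: [0.2, -1.0, -2.1]
finger_gap: 0.0129
finger_force: 108.8
```

```bash
python3 ball4.py
```

```text
t 21.30 eef [0.3601 0.3077 0.1986] R
 [[ 0.996  0.093 -0.001]
 [ 0.093 -0.996 -0.001]
 [-0.001  0.001 -1.   ]] F [ 0.2 -1.  -2.1] gap 0.0129 ff 108.8
top hous 35 [360. 215.] [0.5984 0.1918 0.0782] top 0.0824
top hous 34 [363. 295.] [0.4466 0.1868 0.0792] top 0.0825
top hous 60 [371. 311.] [0.4177 0.1735 0.0835] top 0.09
top bench 32 [323. 191.] [0.6579 0.2629 0.0158] top 0.0219
top bench 23 [372. 353.] [0.3311 0.1662 0.0117] top 0.014
top bench 44 [380. 357.] [0.3248 0.1495 0.011 ] top 0.0145
top bench 25 [376. 364.] [0.3098 0.1571 0.0112] top 0.0133
  net top [259.7 257.2] 0.61 [0.522 0.39  0.018]
  net top [373.8 312.4] 0.59 [0.415 0.168 0.083]
  net top [374.9 253.8] 0.57 [0.527 0.161 0.044]
  net top [381.1 271. ] 0.49 [0.492 0.152 0.073]
  net top [381.8 239.7] 0.45 [0.554 0.147 0.046]
side bench 107 [273. 341.] [0.4131 0.2812 0.0159] top 0.022
  net side [238.1 293.1] 0.52 [0.487 0.371 0.013]
```

send_rows(
  rows=[1, 0, 0, 0, 0.9, 1, 0, 0, 0, 0.9, 1, 0.21, 0.7, 0, 0, 1, 0.21, 0.7, 0, 0, 1, 0.21, 0.7, 0, 0],
)

```text
time: 22.12
eef_pos: [0.3754, 0.1979, 0.199]
tcp_rot: [3.131, -0.249, 0.0]
wrist_force: [0.6, -0.6, -2.1]
finger_gap: 0.0128
finger_force: 108.8
```

send_rows(
  rows=[1, 0, 0, 0.7, 0, 1, 0, 0, 0.7, 0, 1, 0, 0, 0.3, 0, 1, 0, 0, 0, 0],
)

```text
time: 22.62
eef_pos: [0.3749, 0.1987, 0.1133]
tcp_rot: [3.13, -0.248, -0.003]
wrist_force: [-0.6, -0.5, -0.3]
finger_gap: 0.013
finger_force: 108.7
```

```bash
python3 - <<'E'
from h import *
s=st();print(np.round(s['qpos'],2)); p=np.array(s['eef_pos']);print('a',p[:2]@[.988,-.155],'p',p[:2]@[.155,.988])
E
```

```text
t 22.62 eef [0.3749 0.1987 0.1133] R
 [[ 0.988 -0.158 -0.002]
 [-0.158 -0.988 -0.002]
 [-0.002  0.002 -1.   ]] F [-0.6 -0.5 -0.3] gap 0.013 ff 108.7
[-0.56  0.63 -0.06  2.25  0.14  0.27 -2.47]
a 0.33955936836811973 p 0.25443640568208986
```

Lower the last 10 mm, and drag slowly 20 mm.

send_rows(
  rows=[1, 0, 0, 0.2, 0, 1, 0, 0, 0.05, 0, 1, -0.08, 0, 0, 0, 1, -0.1, 0, 0, 0, 1, -0.1, 0, 0, 0],
)

```text
time: 23.25
eef_pos: [0.3611, 0.2017, 0.1017]
tcp_rot: [-3.132, 0.246, 0.0]
wrist_force: [0.1, -0.4, -1.7]
finger_gap: 0.0129
finger_force: 108.8
```

send_rows(
  rows=[1, -0.1, 0, 0, 0, 1, -0.1, 0, 0, 0, 1, 0, 0, 0, 0],
)

```text
time: 23.62
eef_pos: [0.3512, 0.2032, 0.1015]
tcp_rot: [3.132, -0.245, -0.001]
wrist_force: [0.7, 0.7, -0.7]
finger_gap: 0.0125
finger_force: 108.8
```

```bash
python3 ball4.py
```

```text
t 23.62 eef [0.3512 0.2032 0.1015] R
 [[ 0.988 -0.156 -0.   ]
 [-0.156 -0.988 -0.   ]
 [-0.     0.    -1.   ]] F [ 0.7  0.7 -0.7] gap 0.0125 ff 108.8
top hous 29 [360. 215.] [0.5982 0.1916 0.0781] top 0.0806
top bench 22 [319. 192.] [0.6556 0.2708 0.0168] top 0.022
top bench 43 [368. 327.] [0.3833 0.1736 0.0143] top 0.0194
top bench 23 [315. 363.] [0.3107 0.2786 0.0109] top 0.0131
  net top [263.5 256.3] 0.64 [0.525 0.384 0.004]
  net top [379.9 240.1] 0.6 [0.553 0.151 0.046]
  net top [371.7 328.5] 0.54 [ 0.379  0.164 -0.   ]
  net top [382.6 266.2] 0.54 [0.502 0.146 0.046]
  net top [269.3 271.3] 0.41 [0.494 0.372 0.007]
  net top [374.4 255.7] 0.37 [0.523 0.162 0.045]
side bench 108 [273. 341.] [0.4132 0.2809 0.016 ] top 0.0217
side bench 53 [324. 359.] [0.4066 0.2059 0.0177] top 0.0219
  net side [234.8 293.2] 0.68 [0.484 0.375 0.014]
  net side [234.8 279.6] 0.42 [0.514 0.39  0.013]
```

send_rows(
  rows=[1, 0, 0, -0.8, 0, 1, 0, 0, -0.8, -0.4, 1, 0, 0, -0.7, -0.9, 1, 0, 0, 0, -0.9, 1, 0, 0, 0, -0.9],
)

```text
time: 24.45
eef_pos: [0.352, 0.2029, 0.217]
tcp_rot: [-3.111, -0.437, -0.002]
wrist_force: [-0.1, -0.6, -0.9]
finger_gap: 0.013
finger_force: 108.8
```

send_rows(
  rows=[1, 0, 0, 0, -0.95, 1, 0.53, -0.71, 0, 0, 1, 0.53, -0.71, 0, 0, 1, 0, 0, 0.9, 0, 1, 0, 0, 0, 0],
)

```text
time: 25.08
eef_pos: [0.3701, 0.2872, 0.1693]
tcp_rot: [3.072, 0.637, -0.01]
wrist_force: [-1.1, -0.9, -1.3]
finger_gap: 0.0127
finger_force: 108.8
```

```bash
python3 - <<'E'
from h import *
s=st()
im=robot.get_image('top')
for n in('scoop_lip','scoop','tray'):
  for k in robot.mark_of('top',n)[:1]: print(n,np.round(k['xy'],1),round(k['conf'],2),at_depth(im,k['xy']).round(4))
E
```

```text
t 25.07 eef [0.3701 0.2872 0.1693] R
 [[ 0.918  0.398 -0.005]
 [ 0.398 -0.918 -0.006]
 [-0.007  0.003 -1.   ]] F [-1.1 -0.9 -1.3] gap 0.0127 ff 108.8
scoop_lip [280.7 279.9] 0.71 [0.4742 0.3332 0.1525]
scoop [287.7 292.1] 0.58 [0.4534 0.3211 0.1514]
tray [280.8 273.3] 0.91 [0.4898 0.3487 0.0037]
```

send_rows(
  rows=[1, 0, -0.1, 0.6, 0, 1, 0, 0, 0.8, 0, 1, 0, 0, 0.7, 0, 1, 0, 0, 0.4, 0, 1, 0, 0, 0.2, 0],
)

```text
time: 25.9
eef_pos: [0.3709, 0.2941, 0.0366]
tcp_rot: [-3.076, -0.636, -0.002]
wrist_force: [0.4, 0.8, -1.2]
finger_gap: 0.0125
finger_force: 108.7
```

send_rows(
  rows=[1, 0, 0, 0.06, 0, 1, 0, 0, 0, 0],
  squeeze=25,
)

```text
time: 26.15
eef_pos: [0.3708, 0.2943, 0.0342]
tcp_rot: [-3.076, -0.636, -0.002]
wrist_force: [1.5, -0.4, -0.5]
finger_gap: 0.0127
finger_force: 108.7
```

send_rows(
  rows=[1, 0, 0, 0.06, 0, 1, 0, 0, 0.02, 0, 0.7, 0, 0, 0, 0, 0.4, 0, 0, 0, 0, 0, 0, 0, 0, 0],
  squeeze=25,
)

```text
time: 26.78
eef_pos: [0.3703, 0.294, 0.0295]
tcp_rot: [-3.076, -0.637, -0.0]
wrist_force: [0.8, -0.2, -0.6]
finger_gap: 0.0613
finger_force: 0.0
```

send_rows(
  rows=[0, 0, 0, 0, 0, 0, 0, 0, -0.5, 0, 0, 0, 0, -1, 0, 0, 0, 0, -1, 0, 0, 0, 0, -1, 0],
)

```text
time: 27.4
eef_pos: [0.3699, 0.2936, 0.2061]
tcp_rot: [3.076, 0.637, -0.0]
wrist_force: [1.3, 1.2, 0.4]
finger_gap: 0.0854
finger_force: 0.0
```

```bash
python3 - <<'E'
from h import *
s=st();print(np.round(s['qpos'],2))
im=robot.get_image('top')
for n in('scoop_lip','scoop','tray','ball_0'):
  for k in robot.mark_of('top',n)[:7 if n=='ball_0' else 1]: print(n,np.round(k['xy'],1),round(k['conf'],2),at_depth(im,k['xy']).round(4))
im=robot.get_image('top');P=cloud(im);Z=P[...,2]
l=robot.outline_of('top','stud_top');m=l[0]['mask']&(Z>.09)&(Z<.115);c,v,w=pca(P[m][:,:2]);print('stud',m.sum(),c,np.degrees(np.arctan2(v[1],v[0])))
m=(P[...,0]>.44)&(P[...,0]<.47)&(P[...,1]>.11)&(P[...,1]<.16)&(Z>.095)&(Z<.11);c,v,w=pca(P[m][:,:2]);Q=(P[m][:,:2]-c)@v;print('stud z',m.sum(),c,np.degrees(np.arctan2(v[1],v[0])),Q.min(),Q.max())
E
```

```text
t 27.40 eef [0.3699 0.2936 0.2061] R
 [[ 0.918  0.397 -0.   ]
 [ 0.397 -0.918 -0.   ]
 [-0.     0.    -1.   ]] F [1.3 1.2 0.4] gap 0.0854 ff 0.0
[-0.57  0.51 -0.3   2.01  0.24  0.65 -2.19]
scoop_lip [287.2 280.6] 0.62 [0.475  0.3354 0.0061]
scoop [291.1 294.4] 0.92 [0.4471 0.3272 0.0062]
tray [280.9 277. ] 0.62 [0.4823 0.3484 0.0049]
ball_0 [381.4 239.6] 0.63 [0.5542 0.1482 0.0467]
ball_0 [269. 272.] 0.6 [0.4922 0.3716 0.0135]
ball_0 [373.3 255.7] 0.59 [0.523  0.164  0.0444]
ball_0 [367.8 330.3] 0.5 [0.3763 0.1734 0.0127]
ball_0 [262.7 253.1] 0.45 [0.5311 0.3861 0.0044]
ball_0 [380.  269.3] 0.43 [0.4964 0.1514 0.0459]
stud 0 [nan nan] nan
stud z 90 [0.45479966 0.13565518] 63.94596178913357 -0.016481913445573818 0.016327263366565394h.py:26: RuntimeWarning: Mean of empty slice.
  c=P.mean(0); w,v=np.linalg.eigh(np.cov((P-c).T)); return c,v[:,-1],np.sqrt(w)
  ret = um.true_divide(
  avg = a.mean(axis, **keepdims_kw)
h.py:26: RuntimeWarning: Degrees of freedom <= 0 for slice
  c=P.mean(0); w,v=np.linalg.eigh(np.cov((P-c).T)); return c,v[:,-1],np.sqrt(w)
  c *= np.true_divide(1, fact)
  c *= np.true_divide(1, fact)
```

send_rows(
  rows=[0.3, 0.07, 0.9, 0, 0, 0.5, 0.07, 0.9, 0, 0, 0.5, 0.08, 0.9, 0, 0, 0.5, 0.07, 0.88, 0, 0, 0.5, 0, 0, 0, -0.85],
)

```text
time: 28.38
eef_pos: [0.4552, 0.1309, 0.2028]
tcp_rot: [3.032, 0.811, -0.005]
wrist_force: [-0.4, 0.6, 0.6]
finger_gap: 0.0426
finger_force: 0.0
```

send_rows(
  rows=[0.5, 0, 0, 0, -0.85, 0.5, 0, 0, 0, -0.85, 0.5, 0, 0, 0, -0.85, 0.5, 0, 0, 0, -0.85, 0.5, 0, 0, 0, -0.85],
)

```text
time: 29.0
eef_pos: [0.4536, 0.1351, 0.203]
tcp_rot: [-2.657, -1.675, 0.005]
wrist_force: [0.3, -1.1, -0.5]
finger_gap: 0.0425
finger_force: 0.0
```

send_rows(
  rows=[0.5, 0, 0, 0, 0, 0.5, 0, 0, 0.8, 0],
)

```text
time: 29.25
eef_pos: [0.4565, 0.1363, 0.1651]
tcp_rot: [2.664, 1.665, 0.008]
wrist_force: [0.6, -0.8, -0.4]
finger_gap: 0.0424
finger_force: 0.0
```

```bash
python3 - <<'E'
from h import *
s=st();print(np.round(s['qpos'],2));Rm=R.from_rotvec(s['tcp_rot']).as_matrix()
d=np.array([.4543,.135,0])-s['eef_pos'];print('tool xy err mm',d@Rm[:,0]*1e3,d@Rm[:,1]*1e3)
E
```

```text
t 29.25 eef [0.4565 0.1363 0.1651] R
 [[ 0.438  0.899  0.005]
 [ 0.899 -0.438  0.002]
 [ 0.004  0.003 -1.   ]] F [ 0.6 -0.8 -0.4] gap 0.0424 ff 0.0
[-0.08  0.6  -0.49  2.05  0.49  0.6  -1.35]
tool xy err mm -2.859991323948843 -1.9300550303650459
```

send_rows(
  rows=[0.5, -0.03, -0.03, 0.7, 0, 0.5, 0, 0, 0.6, 0, 0.5, 0, 0, 0.38, 0, 0.5, 0, 0, 0, 0, 0.8, 0, 0, 0, 0],
  squeeze=40,
)

```text
time: 29.88
eef_pos: [0.4527, 0.1349, 0.0808]
tcp_rot: [2.662, 1.668, 0.0]
wrist_force: [0.5, -0.3, 0.7]
finger_gap: 0.0256
finger_force: 0.0
```

send_rows(
  rows=[1, 0, 0, 0, 0, 1, 0, 0, 0, 0, 1, 0, 0, 0, 0],
  squeeze=40,
)

```text
time: 30.25
eef_pos: [0.4539, 0.1345, 0.0812]
tcp_rot: [2.661, 1.667, 0.004]
wrist_force: [3.2, -1.4, 4.1]
finger_gap: 0.0048
finger_force: 40.7
```

```bash
python3 -c "
from h import *
s=st()"
```

```text
t 30.25 eef [0.4539 0.1345 0.0812] R
 [[ 0.436  0.9    0.003]
 [ 0.9   -0.436  0.   ]
 [ 0.001  0.002 -1.   ]] F [ 3.2 -1.4  4.1] gap 0.0048 ff 40.7
```

send_rows(
  rows=[1, 0, 0, 0, 0.5, 1, 0, 0, 0, 0.8, 1, 0, 0, 0, 0.8, 1, 0, 0, 0, 0.8, 1, 0, 0, 0, 0.8],
  squeeze=60,
)

```text
time: 30.88
eef_pos: [0.4533, 0.1357, 0.0817]
tcp_rot: [-3.0, -0.929, -0.004]
wrist_force: [-1.1, 0.8, 12.5]
finger_gap: -0.0001
finger_force: 5.9
```

send_rows(
  rows=[1, 0, 0, 0, 0.8, 1, 0, 0, 0, 0.8, 1, 0, 0, 0, 0.8, 1, 0, 0, 0, 0.8, 1, 0, 0, 0, 0.7],
)

```text
time: 31.5
eef_pos: [0.4532, 0.136, 0.0817]
tcp_rot: [-3.138, -0.089, -0.004]
wrist_force: [0.0, 0.9, 11.9]
finger_gap: 0.0003
finger_force: 6.1
```

send_rows(
  rows=[1, 0, 0, 0, 0, 0.7, 0, 0, 0, 0, 0.5, 0, 0, 0, 0, 0.5, 0, 0, -0.5, 0, 0.5, 0, 0, -0.9, 0],
)

```text
time: 32.12
eef_pos: [0.4505, 0.1344, 0.1499]
tcp_rot: [3.139, 0.094, -0.008]
wrist_force: [0.4, -0.6, 0.2]
finger_gap: 0.0425
finger_force: 0.0
```

send_rows(
  rows=[0.5, -0.9, 0, -0.5, 0, 0.5, 0, -0.9, -0.5, 0, 0.5, 0, -0.9, 0, 0, 0.8, 0, -0.9, 0, 0, 1, 0, 0, 0, 0],
)

```text
time: 32.75
eef_pos: [0.3981, 0.2712, 0.2003]
tcp_rot: [-3.137, -0.104, 0.001]
wrist_force: [0.6, -1.0, -1.3]
finger_gap: 0.007
finger_force: 0.0
```

```bash
cat > mill.py <<'E'
from h import *
s=st();print(np.round(s['qpos'],2))
for c in('top','side'):
    im=robot.get_image(c);P=cloud(im);Z=P[...,2]
    m=(P[...,0]>.43)&(P[...,0]<.48)&(P[...,1]>.11)&(P[...,1]<.16)&(Z>.095)&(Z<.11)
    if m.sum()>5:
        q,v,w=pca(P[m][:,:2]);Q=(P[m][:,:2]-q)@v;print(c,'stud',m.sum(),q.round(4),'ang',np.degrees(np.arctan2(v[1],v[0])).round(1),Q.min().round(4),Q.max().round(4))
    for n in('slot','cover_edge','stud_top'):
        for k in robot.mark_of(c,n)[:1]: print(c,n,np.round(k['xy'],1),round(k['conf'],2),at_depth(im,k['xy']).round(4))
    l=robot.outline_of(c,'cover_plate')
    if l:
        Q=P[l[0]['mask']];Q=Q[~np.isnan(Q[:,0])];Q=Q[(Q[:,2]>.07)&(Q[:,2]<.27)&(Q[:,0]<.72)]
        cc=np.median(Q,0);u,sg,vt=np.linalg.svd(Q-Q.mean(0),full_matrices=False);print(c,'cover',len(Q),'mean',Q.mean(0).round(4),'normal',vt[2].round(3),'z',Q[:,2].min().round(3),Q[:,2].max().round(3),'y',Q[:,1].min().round(3),Q[:,1].max().round(3))
E
python3 mill.py
```

```text
t 32.75 eef [0.3981 0.2712 0.2003] R
 [[ 0.998  0.066 -0.001]
 [ 0.066 -0.998  0.003]
 [-0.001 -0.003 -1.   ]] F [ 0.6 -1.  -1.3] gap 0.007 ff 0.0
[-0.59  0.52 -0.15  2.    0.12  0.63 -2.33]
top stud 89 [0.4548 0.1359] ang 63.3 -0.0164 0.0162
top slot [394.7 170.8] 0.79 [0.7013 0.1146 0.0034]
top cover_edge [396.6 161.7] 0.57 [0.6536 0.1463 0.25  ]
top stud_top [395.7 289. ] 0.62 [0.4585 0.1252 0.0719]
top cover 4218 mean [0.6317 0.1474 0.1802] normal [-0.961 -0.07   0.269] z 0.077 0.254 y 0.076 0.218
```

send_rows(
  rows=[0.5, 0.32, 0.93, 0, 0, 0.5, 0.32, 0.93, 0, 0, 0.5, 0.31, 0.92, 0, 0, 0.5, 0, 0, 0, -0.84, 0.5, 0, 0, 0, -0.83],
  squeeze=50,
)

```text
time: 33.88
eef_pos: [0.4556, 0.1297, 0.2005]
tcp_rot: [3.107, 0.46, 0.0]
wrist_force: [-0.1, 0.0, 0.8]
finger_gap: 0.0426
finger_force: 0.0
```

send_rows(
  rows=[0.5, 0, 0, 0, -0.83, 0.5, 0, 0, 0, -0.83, 0.5, 0, 0, 0, -0.83, 0.5, 0, 0, 0, -0.83, 0.5, 0, 0, 0, -0.83],
)

```text
time: 34.5
eef_pos: [0.4553, 0.1305, 0.2005]
tcp_rot: [2.845, 1.331, -0.0]
wrist_force: [0.9, -0.5, 0.1]
finger_gap: 0.0427
finger_force: 0.0
```

send_rows(
  rows=[0.5, 0, 0, 0.5, -0.83, 0.5, 0, 0, 0.7, -0.83, 0.5, 0, 0, 0.3, 0, 0.5, 0, 0, 0, 0],
)

```text
time: 35.0
eef_pos: [0.4546, 0.1303, 0.1246]
tcp_rot: [-2.675, -1.647, 0.004]
wrist_force: [-0.4, -0.1, 0.0]
finger_gap: 0.0427
finger_force: 0.0
```

```bash
python3 - <<'E'
from h import *
s=st();Rm=R.from_rotvec(s['tcp_rot']).as_matrix()
d=np.array([.4546,.1355,0])-s['eef_pos'];print('tool xy err mm',d@Rm[:,0]*1e3,d@Rm[:,1]*1e3)
E
```

```text
t 35.00 eef [0.4546 0.1303 0.1246] R
 [[ 0.451  0.893 -0.002]
 [ 0.893 -0.451 -0.001]
 [-0.002 -0.002 -1.   ]] F [-0.4 -0.1  0. ] gap 0.0427 ff 0.0
tool xy err mm 4.835337235829851 -2.1492488930281137
```

send_rows(
  rows=[0.5, 0.09, -0.04, 0.6, 0, 0.5, 0, 0, 0.42, 0, 0.6, 0, 0, 0, 0, 0.8, 0, 0, 0, 0, 1, 0, 0, 0, 0],
)

```text
time: 35.62
eef_pos: [0.4553, 0.1366, 0.0758]
tcp_rot: [-2.674, -1.648, -0.002]
wrist_force: [-1.9, 1.2, 3.6]
finger_gap: 0.0066
finger_force: 49.2
```

send_rows(
  rows=[1, 0, 0, 0, 0, 1, 0, 0, 0, 0],
)

```text
time: 35.88
eef_pos: [0.4553, 0.1365, 0.0757]
tcp_rot: [-2.674, -1.648, -0.002]
wrist_force: [-3.3, 1.9, 5.7]
finger_gap: 0.0068
finger_force: 49.5
```

send_rows(
  rows=[1, 0, 0, 0.03, 0.4, 1, 0, 0, 0, 0.6, 1, 0, 0, 0, 0.7, 1, 0, 0, 0, 0.7, 1, 0, 0, 0, 0.7],
)

```text
time: 36.5
eef_pos: [0.4557, 0.1363, 0.0756]
tcp_rot: [-2.968, -1.03, -0.004]
wrist_force: [-5.1, -0.9, 21.1]
finger_gap: 0.0068
finger_force: 51.4
```

send_rows(
  rows=[1, 0, 0, 0, 0.7, 1, 0, 0, 0, 0.8, 1, 0, 0, 0, 0.8, 1, 0, 0, 0, 0.8, 1, 0, 0, 0, 0.8],
)

```text
time: 37.12
eef_pos: [0.4559, 0.1358, 0.0756]
tcp_rot: [-3.135, -0.192, -0.003]
wrist_force: [-3.1, -1.3, 22.4]
finger_gap: 0.0069
finger_force: 51.4
```

send_rows(
  rows=[1, 0, 0, 0, 0.45, 1, 0, 0, 0, 0, 1, 0, 0, 0, 0],
)

```text
time: 37.5
eef_pos: [0.4558, 0.1357, 0.0756]
tcp_rot: [-3.139, -0.099, -0.003]
wrist_force: [-3.4, -1.2, 21.9]
finger_gap: 0.0073
finger_force: 51.4
```

send_rows(
  rows=[0.7, 0, 0, 0, 0, 0.4, 0, 0, 0, 0, 0.4, 0, 0, -0.4, 0, 0.4, 0, 0, -1, 0, 1, 0, 0, -1, 0],
)

```text
time: 38.12
eef_pos: [0.4552, 0.1357, 0.1941]
tcp_rot: [3.14, 0.1, -0.002]
wrist_force: [0.9, 0.7, -0.3]
finger_gap: 0.034
finger_force: 0.0
```

send_rows(
  rows=[1, 0, -0.9, -0.8, 0, 1, 0, -0.9, -0.8, 0, 1, 0, -0.9, -0.8, 0, 1, 0, 0, -0.8, 0, 1, 0, 0, 0, 0],
)

```text
time: 38.75
eef_pos: [0.4483, 0.2721, 0.3559]
tcp_rot: [-3.136, -0.101, -0.009]
wrist_force: [-0.7, -0.4, -1.2]
finger_gap: -0.0004
finger_force: 0.0
```

```bash
python3 mill.py; python3 - <<'E'
from h import *
im=robot.get_image('top')
for k in robot.mark_of('top','ball_0')[:7]: print(np.round(k['xy']),round(k['conf'],2),at_depth(im,k['xy']).round(3))
E
```

```text
t 38.75 eef [0.4483 0.2721 0.3559] R
 [[ 0.998  0.065  0.005]
 [ 0.065 -0.998  0.004]
 [ 0.006 -0.004 -1.   ]] F [-0.7 -0.4 -1.2] gap -0.0004 ff 0.0
[-0.55  0.39 -0.13  1.65  0.05  1.09 -2.2 ]
top stud 96 [0.4547 0.1357] ang -176.8 -0.0166 0.0161
top slot [392.6 172.2] 0.89 [0.6973 0.1196 0.0076]
top cover_edge [399.  163.9] 0.88 [0.6504 0.1425 0.2489]
top stud_top [394.7 289.7] 0.51 [0.4572 0.1272 0.0726]
top cover 4210 mean [0.6315 0.1464 0.1791] normal [-0.961 -0.072  0.268] z 0.07 0.254 y 0.07 0.218
[375. 254.] 0.62 [0.526 0.16  0.042]
[385. 265.] 0.42 [0.505 0.141 0.042]
[382. 239.] 0.42 [0.555 0.148 0.045]
  return _methods._mean(a, axis=axis, dtype=dtype,
  ret = um.true_divide(
mill.py:13: RuntimeWarning: Mean of empty slice.
  cc=np.median(Q,0);u,sg,vt=np.linalg.svd(Q-Q.mean(0),full_matrices=False);print(c,'cover',len(Q),'mean',Q.mean(0).round(4),'normal',vt[2].round(3),'z',Q[:,2].min().round(3),Q[:,2].max().round(3),'y',Q[:,1].min().round(3),Q[:,1].max().round(3))
Traceback (most recent call last):
  File "mill.py", line 13, in <module>
    cc=np.median(Q,0);u,sg,vt=np.linalg.svd(Q-Q.mean(0),full_matrices=False);print(c,'cover',len(Q),'mean',Q.mean(0).round(4),'normal',vt[2].round(3),'z',Q[:,2].min().round(3),Q[:,2].max().round(3),'y',Q[:,1].min().round(3),Q[:,1].max().round(3))
                                                                                                                                       ~~^^^
IndexError: index 2 is out of bounds for axis 0 with size 0
```

send_rows(
  rows=[1, 0.84, 0.46, 0, 0, 1, 0.84, 0.46, 0, 0, 1, 0.84, 0.46, 0, 0, 1, 0.84, 0.46, 0, 0, 1, 0.84, 0.46, 0, 0],
)

```text
time: 39.98
eef_pos: [0.6651, 0.1684, 0.3529]
tcp_rot: [-3.14, -0.1, 0.0]
wrist_force: [1.1, 0.1, -0.1]
finger_gap: -0.0001
finger_force: 0.0
```

send_rows(
  rows=[1, 0.86, 0.46, 0, 0, 1, 0, 0, 0.8, 0, 1, 0, 0, 0.8, 0, 1, 0, 0, 0.8, 0, 1, 0, 0, 0.4, 0],
)

```text
time: 40.6
eef_pos: [0.7067, 0.1485, 0.2098]
tcp_rot: [3.139, 0.1, -0.007]
wrist_force: [-0.1, -0.2, 0.3]
finger_gap: -0.0001
finger_force: 0.0
```

send_rows(
  rows=[1, 0, 0, 0, 0, 1, -0.3, 0, 0, 0, 1, -0.3, 0, 0, 0, 1, -0.3, 0, 0, 0, 1, -0.3, 0, 0, 0],
)

```text
time: 41.22
eef_pos: [0.65, 0.1454, 0.2153]
tcp_rot: [-3.139, -0.099, -0.008]
wrist_force: [1.1, 0.2, 1.2]
finger_gap: 0.0
finger_force: 0.7
```

Contact made; continue pulling forward.

send_rows(
  rows=[1, -0.35, 0, 0, 0, 1, -0.35, 0, 0, 0, 1, -0.35, 0, 0, 0, 1, -0.35, 0, 0, 0, 1, -0.35, 0, 0, 0],
)

```text
time: 41.85
eef_pos: [0.5622, 0.1399, 0.2148]
tcp_rot: [-3.139, -0.099, -0.007]
wrist_force: [2.1, 0.9, 0.6]
finger_gap: 0.0001
finger_force: 0.2
```

send_rows(
  rows=[1, -0.35, 0, 0, 0, 1, -0.35, 0, 0, 0, 1, -0.3, 0, 0, 0, 1, -0.3, 0, 0, 0, 1, 0, 0, 0, 0],
)

```text
time: 42.48
eef_pos: [0.4965, 0.1357, 0.2144]
tcp_rot: [-3.139, -0.101, -0.003]
wrist_force: [0.8, 0.2, 0.3]
finger_gap: 0.0001
finger_force: 0.0
```

```bash
python3 - <<'E'
from h import *
s=st()
for c in('top','side'):
    im=robot.get_image(c)
    for n in('cover_edge','slot'):
        for k in robot.mark_of(c,n)[:1]: print(c,n,np.round(k['xy'],1),round(k['conf'],2),at_depth(im,k['xy']).round(4))
E
```

```text
t 42.48 eef [0.4965 0.1357 0.2144] R
 [[ 0.998  0.064  0.002]
 [ 0.064 -0.998  0.001]
 [ 0.002 -0.001 -1.   ]] F [0.8 0.2 0.3] gap 0.0001 ff 0.0
top slot [399.2 254.1] 0.84 [0.4981 0.1729 0.4447]
side slot [404.2 228.1] 0.69 [0.0666 0.0534 0.4604]
```

send_rows(
  rows=[1, -0.32, -0.29, 0, 0, 1, -0.32, -0.29, 0, 0, 1, -0.31, -0.28, 0, 0, 1, 0, 0, 0, 0, 1, 0, 0, 0, 0],
)

```text
time: 43.4
eef_pos: [0.4462, 0.1752, 0.213]
tcp_rot: [3.14, 0.1, 0.001]
wrist_force: [0.2, 0.2, 0.2]
finger_gap: 0.0003
finger_force: 0.0
```

send_rows(
  rows=[1, 0, 0, 0, 0, 1, 0, 0, 0, 0, 1, 0, 0, 0, 0, 1, 0, 0, 0, 0, 1, 0, 0, 0, 0],
)

```text
time: 44.02
eef_pos: [0.446, 0.1752, 0.2129]
tcp_rot: [3.14, 0.1, -0.0]
wrist_force: [-0.0, -0.6, -0.1]
finger_gap: -0.0001
finger_force: 0.0
```

```bash
cat > cov.py <<'E'
from h import *
import sys
s=st()
for c in('top','side'):
    im=robot.get_image(c);P=cloud(im)
    for n in('cover_edge','slot','stud_top'):
        for k in robot.mark_of(c,n)[:1]: print(c,n,np.round(k['xy'],1),round(k['conf'],2),at_depth(im,k['xy']).round(4))
    for x0 in(.42,.44,.46,.49,.52,.55,.58):
        m=(abs(P[...,0]-x0)<.008)&(P[...,1]>.09)&(P[...,1]<.20)&(P[...,2]<.15)
        m2=m&(P[...,1]<.115)
        print(c,x0,m2.sum(),np.round(np.nanmedian(P[m2][:,2]) if m2.sum() else np.nan,4))
    cv2.imwrite(f'pics/{sys.argv[1]}{c}.png',im['img'][180:380,300:500])
a,b=[cv2.imread(f'pics/{sys.argv[1]}{c}.png') for c in('top','side')];cv2.imwrite(f'pics/{sys.argv[1]}.png',np.hstack([cv2.resize(a,(400,400)),cv2.resize(b,(400,400))]))
E
python3 cov.py c1
```

```text
t 44.02 eef [0.446  0.1752 0.2129] R
 [[ 0.998  0.063 -0.   ]
 [ 0.063 -0.998 -0.   ]
 [-0.     0.    -1.   ]] F [-0.  -0.6 -0.1] gap -0.0001 ff 0.0
top cover_edge [270.9 271.4] 0.42 [0.4937 0.3691 0.0031]
top 0.42 0 nan
top 0.44 0 nan
top 0.46 0 nan
top 0.49 0 nan
top 0.52 57 0.0868
top 0.55 115 0.0849
top 0.58 116 0.0832
side stud_top [256.  319.2] 0.74 [0.4019 0.2978 0.0577]
side 0.42 0 nan
side 0.44 0 nan
side 0.46 0 nan
side 0.49 0 nan
side 0.52 0 nan
side 0.55 0 nan
side 0.58 0 nan
```

send_rows(
  rows=[1, 0, 0, 0.8, 0, 1, 0, 0, 0.8, 0, 1, 0, 0, 0.7, 0, 1, 0, 0, 0.24, 0, 1, 0, 0, 0.03, 0],
)

```text
time: 45.05
eef_pos: [0.446, 0.1753, 0.0843]
tcp_rot: [3.14, 0.1, -0.001]
wrist_force: [-0.0, 0.2, 0.9]
finger_gap: 0.0001
finger_force: 0.0
```

send_rows(
  rows=[1, 0, 0, 0.04, 0, 1, 0, 0, 0.02, 0, 1, 0, 0, 0, 0],
)

```text
time: 45.42
eef_pos: [0.4464, 0.1754, 0.0821]
tcp_rot: [-3.14, -0.1, -0.002]
wrist_force: [0.2, -0.2, -0.2]
finger_gap: -0.0002
finger_force: 0.0
```

send_rows(
  rows=[1, 0, 0, 0.03, 0, 1, 0, 0, 0.02, 0, 1, 0, 0, 0, 0],
)

```text
time: 45.8
eef_pos: [0.446, 0.1752, 0.0789]
tcp_rot: [3.14, 0.1, -0.0]
wrist_force: [-0.1, -0.4, 0.1]
finger_gap: -0.0001
finger_force: 0.0
```

send_rows(
  rows=[1, 0, 0, 0.03, 0, 1, 0, 0, 0.02, 0, 1, 0, 0, 0, 0],
)

```text
time: 46.18
eef_pos: [0.4459, 0.1752, 0.0764]
tcp_rot: [3.14, 0.1, -0.0]
wrist_force: [-0.2, -0.5, -0.3]
finger_gap: 0.0003
finger_force: 0.0
```

```bash
python3 cov.py c2
```

```text
t 46.17 eef [0.4459 0.1752 0.0764] R
 [[ 0.998  0.063 -0.   ]
 [ 0.063 -0.998 -0.   ]
 [-0.     0.    -1.   ]] F [-0.2 -0.5 -0.3] gap 0.0003 ff 0.0
top 0.42 0 nan
top 0.44 0 nan
top 0.46 0 nan
top 0.49 0 nan
top 0.52 4 0.084
top 0.55 111 0.0851
top 0.58 118 0.0832
side 0.42 0 nan
side 0.44 0 nan
side 0.46 0 nan
side 0.49 0 nan
side 0.52 0 nan
side 0.55 0 nan
side 0.58 0 nan
```

View pics/c2.png

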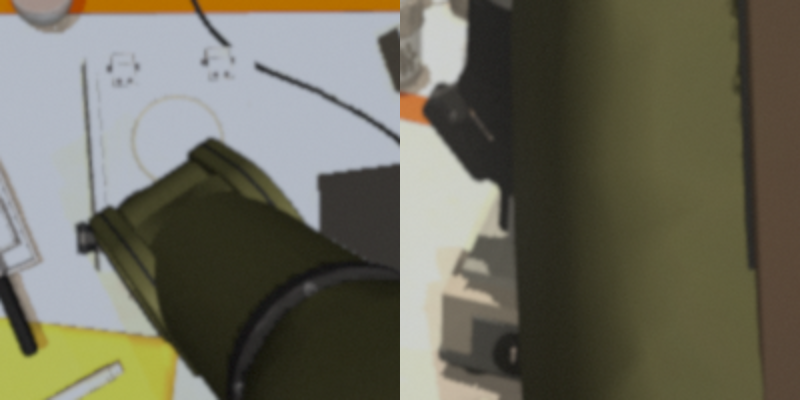

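```bash
python3 - <<'E'
from h import *
im=robot.get_image('side');P=cloud(im)
for r in range(270,330,4):
    print(r,[tuple(P[r,c].round(3)) for c in(346,350,353,356)], im['img'][r,352].tolist())
E
```

```text
270 [(np.float64(0.44), np.float64(0.193), np.float64(0.14)), (np.float64(0.435), np.float64(0.186), np.float64(0.145)), (np.float64(0.435), np.float64(0.183), np.float64(0.146)), (np.float64(0.435), np.float64(0.179), np.float64(0.147))] [37, 39, 40]
274 [(np.float64(0.519), np.float64(0.218), np.float64(0.07)), (np.float64(0.434), np.float64(0.186), np.float64(0.14)), (np.float64(0.432), np.float64(0.182), np.float64(0.143)), (np.float64(0.436), np.float64(0.179), np.float64(0.14))] [34, 37, 37]
278 [(np.float64(0.512), np.float64(0.215), np.float64(0.069)), (np.float64(0.438), np.float64(0.187), np.float64(0.131)), (np.float64(0.44), np.float64(0.184), np.float64(0.13)), (np.float64(0.435), np.float64(0.179), np.float64(0.135))] [38, 38, 39]
282 [(np.float64(0.485), np.float64(0.207), np.float64(0.084)), (np.float64(0.439), np.float64(0.187), np.float64(0.124)), (np.float64(0.438), np.float64(0.183), np.float64(0.126)), (np.float64(0.434), np.float64(0.178), np.float64(0.13))] [35, 39, 39]
286 [(np.float64(0.475), np.float64(0.203), np.float64(0.086)), (np.float64(0.439), np.float
[... 1990 characters left out ...]
4(0.084)), (np.float64(0.419), np.float64(0.178), np.float64(0.086)), (np.float64(0.42), np.float64(0.175), np.float64(0.086)), (np.float64(0.422), np.float64(0.172), np.float64(0.086))] [81, 90, 92]
322 [(np.float64(0.426), np.float64(0.185), np.float64(0.071)), (np.float64(0.419), np.float64(0.178), np.float64(0.079)), (np.float64(0.419), np.float64(0.174), np.float64(0.081)), (np.float64(0.42), np.float64(0.171), np.float64(0.081))] [87, 98, 100]
326 [(np.float64(0.42), np.float64(0.183), np.float64(0.07)), (np.float64(0.421), np.float64(0.178), np.float64(0.071)), (np.float64(0.421), np.float64(0.175), np.float64(0.072)), (np.float64(nan), np.float64(nan), np.float64(nan))] [83, 95, 101]
```

send_rows(
  rows=[1, 0, 0, 0.03, 0, 1, 0, 0, 0.03, 0, 1, 0, 0, 0, 0],
)

```text
time: 47.0
eef_pos: [0.4459, 0.1752, 0.0733]
tcp_rot: [3.14, 0.1, -0.0]
wrist_force: [0.1, 0.8, -0.1]
finger_gap: -0.0002
finger_force: 0.0
```

send_rows(
  rows=[1, 0, 0, 0.05, 0, 1, 0, 0, 0.05, 0, 1, 0, 0, 0.05, 0, 1, 0, 0, 0, 0],
)

```text
time: 47.5
eef_pos: [0.4459, 0.1752, 0.0657]
tcp_rot: [3.14, 0.1, -0.001]
wrist_force: [0.1, 0.2, -0.8]
finger_gap: 0.0001
finger_force: 0.0
```

```bash
python3 - <<'E'
from h import *
s=st(); im=robot.get_image('side');P=cloud(im)
m=(abs(P[...,0]-.437)<.012)&(P[...,1]>.16)&(P[...,1]<.192)&(P[...,2]>.08)
for r in range(280,316,3): print(r,[(P[r,c].round(3)).tolist() for c in(350,354,358)])
E
```

```text
t 47.50 eef [0.4459 0.1752 0.0657] R
 [[ 0.998  0.064 -0.   ]
 [ 0.064 -0.998 -0.   ]
 [-0.     0.    -1.   ]] F [ 0.1  0.2 -0.8] gap 0.0001 ff 0.0
280 [[0.434, 0.185, 0.131], [0.432, 0.18, 0.134], [0.08, 0.073, 0.421]]
283 [[0.439, 0.187, 0.122], [0.433, 0.18, 0.128], [0.079, 0.073, 0.42]]
286 [[0.439, 0.187, 0.118], [0.436, 0.181, 0.122], [0.078, 0.073, 0.419]]
289 [[0.438, 0.186, 0.114], [0.435, 0.18, 0.118], [0.078, 0.072, 0.418]]
292 [[0.44, 0.186, 0.108], [0.435, 0.18, 0.113], [0.077, 0.072, 0.417]]
295 [[0.438, 0.186, 0.105], [0.436, 0.18, 0.108], [0.076, 0.072, 0.416]]
298 [[0.44, 0.186, 0.099], [0.435, 0.18, 0.104], [0.076, 0.072, 0.415]]
301 [[0.438, 0.185, 0.095], [0.436, 0.18, 0.098], [0.075, 0.071, 0.414]]
304 [[0.444, 0.187, 0.085], [0.436, 0.179, 0.094], [0.074, 0.071, 0.413]]
307 [[0.436, 0.184, 0.087], [0.436, 0.179, 0.089], [0.075, 0.071, 0.411]]
310 [[0.432, 0.183, 0.086], [0.434, 0.178, 0.086], [0.074, 0.071, 0.41]]
313 [[0.428, 0.182, 0.085], [0.428, 0.176, 0.087], [0.073, 0.07, 0.409]]
```

send_rows(
  rows=[1, 0, 0, 0.05, 0, 1, 0, 0, 0.05, 0, 1, 0, 0, 0.03, 0, 1, 0, 0, 0, 0],
)

```text
time: 48.05
eef_pos: [0.446, 0.1753, 0.0611]
tcp_rot: [-3.14, -0.1, -0.002]
wrist_force: [-3.6, -2.1, 21.0]
finger_gap: -0.0001
finger_force: 10.9
```

send_rows(
  rows=[1, 0, 0, 0.03, 0, 1, 0, 0, 0, 0],
)

```text
time: 48.3
eef_pos: [0.4461, 0.1753, 0.0609]
tcp_rot: [-3.139, -0.1, -0.003]
wrist_force: [-5.5, -1.9, 37.5]
finger_gap: -0.0001
finger_force: 18.7
```

send_rows(
  rows=[1, 0, 0, -0.02, 0, 1, 0, 0, 0, 0, 1, 0, 0, 0, 0],
)

```text
time: 48.68
eef_pos: [0.446, 0.1753, 0.061]
tcp_rot: [-3.14, -0.1, -0.002]
wrist_force: [-4.4, -1.5, 27.0]
finger_gap: -0.0003
finger_force: 13.5
```

```bash
python3 - <<'E'
from h import *
st(); im=robot.get_image('side');P=cloud(im);x,y,z=P[...,0],P[...,1],P[...,2]
for x0 in(.425,.435,.45,.47,.49):
    m=(abs(x-x0)<.008)&(y>.185)&(y<.203)&(z>.075)&(z<.09)
    print('side',x0,m.sum(),np.median(z[m]).round(4) if m.sum() else '')
im=robot.get_image('top');P=cloud(im);x,y,z=P[...,0],P[...,1],P[...,2]
for x0 in(.5,.52,.55,.58):
    m=(abs(x-x0)<.008)&(y>.185)&(y<.203)&(z>.075)&(z<.095)
    print('top',x0,m.sum(),np.median(z[m]).round(4) if m.sum() else '')
for n in('scoop','tray','beaker'):
    for k in robot.mark_of('top',n)[:1]: print(n,round(k['conf'],2),at_depth(im,k['xy']).round(3))
E
```

```text
t 48.67 eef [0.446  0.1753 0.061 ] R
 [[ 0.998  0.064  0.001]
 [ 0.064 -0.998  0.   ]
 [ 0.002 -0.    -1.   ]] F [-4.4 -1.5 27. ] gap -0.0003 ff 13.5
side 0.425 166 0.0821
side 0.435 122 0.0824
side 0.45 85 0.0824
side 0.47 31 0.0822
side 0.49 1 0.0839
top 0.5 77 0.0825
top 0.52 83 0.0823
top 0.55 80 0.0829
top 0.58 79 0.0835
scoop 0.56 [0.452 0.329 0.006]
tray 0.6 [0.482 0.35  0.005]
beaker 0.64 [0.681 0.264 0.036]
```

The cover is flat at 82 mm, which is flush, and is held with 27 N. The scoop is in the tray and the beaker hasn't moved, so I'm handing in.

```bash
python3 -c "
from cell import robot
print(robot.close_job())"
```

```text
the job is handed in; nothing more can be done
None
```

I handed the job in at about 49 s: three balls are in the chamber, the scoop is flat in the tray, the stud is aligned with the slot, and the fingers hold the cover down flush with about 27 N. A fourth ball fell on the housing, so I dragged it clear with the scoop and it now lies on the bench in front of the mill; the verdict wasn't shown.

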